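# Reload the filing clamp with rough lock cases

## Robot

A 6-joint arm with a two-finger parallel gripper is mounted at the origin on the work surface. World frame = base frame: x ahead of the robot, y to its left, z up, the work surface at z = 0. Lengths are in m, angles in rad, forces in N, time in s.
With the tool pointing down it reaches from about 0.3 to 0.875 m from the base axis. Payload 4.2 kg.
Tool frame: the origin (TCP) lies on the mounting face of the last link; the fingertips stand 173 mm ahead of it and the grasp point (between the pads) lies 155 mm ahead of it (env.tcp_to_tips is the z of the fingertips in the tool frame, in m); z points along the fingers, y is the line along which they close (so a half turn about z gives the same grasp; the last joint's range is limited). The gripper opens to 85 mm and grips with 20 to 120 N. Pads are 22 mm wide; open, the fingers measure 114 mm over their backs; the gripper's body (76 mm by 85 mm) begins 54 mm behind the grasp point. The pads swing forward as they close: fully open they stand 13 mm farther back than shut.
Start: joints at [-1.252, 0.32, 1.565, -0, 1.257, -0.02], TCP at [0.191, -0.542, 0.405] pointing down, gripper open.
Joint ranges: [-3.11, 3.11], [-0.84, 2.01], [0.21, 2.61], [-1.34, 4.49], [0.05, 2.63], [-2.56, 2.56]. Speed limits (rad/s): [2.57, 2.57, 3.14, 3.14, 3.14, 3.14].

## Interface

Orientations are given as a rotation vector (axis times angle).
In Python, from bench import env gives the robot as it stands.
- The arm moves only by the tool move_arm, never from a script. Its argument "increments" is a list of rows, each an object with "gripper": the finger opening in mm, from 0 to 85.4; "offset": the shift along the tool's x, y, z in units of 60 mm (1.0 is 60 mm), a list of three; "turn": the turn, a rotation vector about the tool's x, y, z in units of 10 degrees (1.0 is 10 degrees), a list of three. A call has 1 to 20 rows; each row is the pose to reach, as a shift and turn from the pose commanded when the call began, along the tool's axes at that moment; what a row does not reach only later rows make up. A row lasts 1/8 s, in which the tool goes at most 62.5 mm and 10.7 degrees, less where a joint would pass 70% of its speed; a pose out of reach is approached as far as the arm can. A call with a gripper value outside its range is refused whole. The fingers move at their own pace and stop on an object; "grip_force" is the grip in N (left out, the last holds). Time passes only in rows, so rows that repeat a pose let the fingers close. It gives the time, the measured TCP pose, the force, the opening and the grip force at its end, in the units of the state.
- env.read_state(): the state, without advancing time (a new reading comes with each control period).
- env.snapshot(name): name is "side" or "top" or "wrist"; returns a dict with "color" (480x640x3 uint8, red, green, blue), "depth" (480x640 float32, m along the optical axis (not along the pixel's ray), 0 where there is no reading), "fx", "fy", "cx", "cy" (pixels), "distortion" ([k1, k2, p1, p2, k3] as OpenCV has them; the pictures are not rectified), "extrinsics" (4x4, takes a point from world to camera coordinates); the wrist camera has in their place "T_tool_cam" (4x4, takes a point from camera to tool coordinates, whose origin is the TCP and whose axes are the flange's). Camera axes: x right, y down, z forward; pixel columns grow to the right and rows downward; lengths in m; the calibration is good to about 2 mm. A picture is of the moment at which its call begins: read the wrist's pose just before it.
- env.job_done(): hands the job in; it is judged then, once.
Trained networks look in the newest picture that a camera, given by its name, has taken for a name from the list of things; names that differ only in an ending like _2 or _b are one class to them, and where a whole thing is asked for, a point or a joint stands for the part that bears it (a point fixed in the world has none). Each returns a list of dicts, best first, with "confidence" (0 to 1); they miss things now and then, are a little off and sometimes report something else, mostly with a low value. They report only what shows in the picture. A call takes as long as a camera call. They do not tell look-alikes from the thing itself.
- env.search_frame(camera, query): "rect" ([left, top, right, bottom] as shares, 0 to 1, of the picture: columns of its width, rows of its height, round what is visible of it).
- env.landmark_of(camera, query): "centre" ([column, row] as shares, 0 to 1, of the picture: columns of its width, rows of its height: a listed point, or the origin of a listed thing).
The state is a dict: "t": time; "qpos": joint angles; "joint_vel": joint speeds; "tau": joint torques, N m; "position": TCP position; "orientation": TCP orientation; "wrist_force": force on the tool from outside, world axes, zero at the start; "wrist_torque": the same for the moment, N m; "grip_width": finger opening in m; "grip_force": force on a finger pad.
Only numpy, scipy, OpenCV 4.12 (cv2) and the standard library are available. Lean on these libraries where they do the work, as an engineer would, in place of code of your own. Each camera call takes 0.05 s, during which the arm holds its last target. There are 200 camera calls.

## Task

Change over the filing clamp: slacken its knob, draw the carriage fully back, stand any filed lock cases (flat top) still in the clamp upright in the felt tray, and stand every rough case (stub on top) upright on the clamp's base plate, side by side with their broad faces towards fence and pad. Then push the carriage up until the sprung pad holds all of them gently against the fence, its springs pressed in by about 2 to 7 mm and never to their end, and lock the knob again. The cases are thin-walled, so never grip one harder than 40 N, and leave the hammer, the jar and the brush where they are.

Things in the scene. Friction and masses are not known exactly. Their poses are not given: they have to be found in the camera images.
- clamp: fixed filing clamp on the bench. Base plate 220 mm (its x, from -125 to +95 mm) by 250 mm (y), top 12 mm above the bench. At its far end (+x) stands the grey fence, 20 mm thick, 240 mm wide, its top 42 mm above the bench. Origin under the plate on the bench; x points from the carriage to the fence.
- fence_face (a point): foot of the fence's inner face, at its middle: 70 mm along the clamp's x, on the plate's top (12 mm up). A case held against the fence has its origin 18 mm before this face.
- carriage (a joint): aluminium carriage (56 mm along x, 230 mm wide, 18 mm tall, top 31.5 mm above the bench) sliding along the clamp's x, m: 0 = nearest the fence, 0.075 = fully back (towards the robot). The unpressed pad face stands 26 mm + this value from the fence, so it just touches 36 mm thick cases at 0.010. It slides stiffly (about 9 N) and stays where it is left; with the knob tight it is braked.
- tab_grip (a point): grip point on the carriage's upright tab, a plate 12 mm thick (clamp x), 40 mm wide (y), its top 54 mm above the carriage's underside and 36 mm above the carriage's top; the point is 14 mm below the tab's top, 22 mm above the carriage's top. Pinch it across the thickness to push or draw the carriage.
- pad (a joint): sprung pad on the carriage's front: how far it is pressed in, m: 0 = springs free, 0.012 = end of travel; 1.2 N per mm. The pad is a black bar 10 mm thick, 230 mm wide, its top 42 mm above the bench.
- pad_face (a point): middle of the pad's front face (facing the fence), 28 mm above the bench.
- knob (a joint): locking knob on the carriage, rad: 0 = slack, grows clockwise seen from above to the stop at 1.6; it bites from about 0.9. Slack means below 0.35, locked means above 1.1. It needs about 0.15 N m.
- knob_grip (a point): grip height on the knob's vertical axis, 7 mm below the top of its bar. The bar is 42 mm long, 14 mm thick, 32 mm tall; it lies along the clamp's x at 0 and turns with the knob. Below it a round disc 44 mm across, 8 mm thick, on a steel foot 68 mm across and 6 mm thick on top of the carriage.
- tray: fixed shallow dark wooden tray with grey felt floor, 160 mm (x) by 180 mm (y) outside, walls 5 mm thick and 16 mm high, floor 5 mm above the bench. Origin at the centre of its underside.
- rough_a: brass lock case 36 mm thick (its x), 48 mm wide (y), 36 mm tall, 0.14 kg; two dark shackle holes on top, a dark keyhole in one broad face; origin: centre of its underside. Thin-walled, dents above 50 N a finger. ROUGH: a round stub (12 mm across, 16 mm tall) in the middle of its top. Starts standing on the bench left of the clamp.
- rough_b: brass lock case 36 mm thick (its x), 48 mm wide (y), 36 mm tall, 0.14 kg; two dark shackle holes on top, a dark keyhole in one broad face; origin: centre of its underside. Thin-walled, dents above 50 N a finger. ROUGH: a round stub (12 mm across, 16 mm tall) in the middle of its top. Starts standing on the bench left of the clamp.
- rough_c: brass lock case 36 mm thick (its x), 48 mm wide (y), 36 mm tall, 0.14 kg; two dark shackle holes on top, a dark keyhole in one broad face; origin: centre of its underside. Thin-walled, dents above 50 N a finger. ROUGH: a round stub (12 mm across, 16 mm tall) in the middle of its top. Starts standing on the bench left of the clamp. May be absent.
- filed_a: brass lock case 36 mm thick (its x), 48 mm wide (y), 36 mm tall, 0.14 kg; two dark shackle holes on top, a dark keyhole in one broad face; origin: centre of its underside. Thin-walled, dents above 50 N a finger. FILED: flat top, no stub. If present it starts in the clamp, against the fence. May be absent.
- filed_b: brass lock case 36 mm thick (its x), 48 mm wide (y), 36 mm tall, 0.14 kg; two dark shackle holes on top, a dark keyhole in one broad face; origin: centre of its underside. Thin-walled, dents above 50 N a finger. FILED: flat top, no stub. If present it starts in the clamp, against the fence. May be absent.
- hammer: bystander: hammer 240 mm long lying beyond the clamp. Leave alone.
- oil_jar: bystander: amber glass jar, 60 mm across, 80 mm tall. Leave alone.
- wire_brush: bystander: flat hand brush lying beyond the clamp. Leave alone.
Things that resemble listed ones, but are neither listed nor needed, are in the scene too. What is shaped like the filed_b but green or purple is not meant.

How it is judged:
On the way, in this order (a step that is already met when the one before it is completed fails the run):
1. the knob is slackened (value of joint knob below 0.35 rad), for 0.1 s.
2. the carriage is drawn back (value of joint carriage above 0.05 m), for 0.2 s.
3. filed cases stand in the tray and all rough cases stand in the open clamp, let go (x of filed_a in the frame of tray between -0.062 and 0.062 m and y of filed_a in the frame of tray between -0.072 and 0.072 m and z of filed_a in the frame of tray between 0.001 and 0.01 m and angle between each of filed_a, filed_b, rough_a, rough_b, rough_c's own z axis and vertical below 0.12 rad and linear speed of each of filed_a, filed_b, rough_a, rough_b, rough_c below 0.03 m/s and contact force between the fingers and filed_a below 0.5 N and x of filed_b in the frame of tray between -0.062 and 0.062 m and y of filed_b in the frame of tray between -0.072 and 0.072 m and z of filed_b in the frame of tray between 0.001 and 0.01 m and contact force between the fingers and filed_b below 0.5 N and x of rough_a in the frame of clamp between 0 and 0.058 m and y of rough_a in the frame of clamp between -0.1 and 0.1 m and z of rough_a in the frame of clamp between 0.008 and 0.017 m and angle between the x axis of each of rough_a, rough_b, rough_c and the x axis of clamp, either way round below 0.35 rad and contact force between the fingers and rough_a below 0.5 N and x of rough_b in the frame of clamp between 0 and 0.058 m and y of rough_b in the frame of clamp between -0.1 and 0.1 m and z of rough_b in the frame of clamp between 0.008 and 0.017 m and contact force between the fingers and rough_b below 0.5 N and x of rough_c in the frame of clamp between 0 and 0.058 m and y of rough_c in the frame of clamp between -0.1 and 0.1 m and z of rough_c in the frame of clamp between 0.008 and 0.017 m and contact force between the fingers and rough_c below 0.5 N and value of joint carriage above 0.04 m), for 0.2 s.
4. the pad is pressed lightly on the rough cases, knob still slack (value of joint pad between 0.001 and 0.009 m and value of joint knob below 0.5 rad), for 0.1 s.
5. the knob is locked (value of joint knob above 1.1 rad), for 0.2 s.
At the end, for the whole second after the job is handed in: Every rough case stands upright against the fence (within 5 mm, 100 mm of the middle sideways, square to 0.1 rad), the pad pressed in 1 to 9 mm, the knob past 1.1 rad; every filed case stands upright on the tray floor; all let go and at rest (x of filed_a in the frame of tray between -0.062 and 0.062 m and y of filed_a in the frame of tray between -0.072 and 0.072 m and z of filed_a in the frame of tray between 0.001 and 0.01 m and angle between each of filed_a, filed_b, rough_a, rough_b, rough_c's own z axis and vertical below 0.12 rad and linear speed of each of filed_a, filed_b, rough_a, rough_b, rough_c below 0.03 m/s and contact force between the fingers and filed_a below 0.5 N and x of filed_b in the frame of tray between -0.062 and 0.062 m and y of filed_b in the frame of tray between -0.072 and 0.072 m and z of filed_b in the frame of tray between 0.001 and 0.01 m and contact force between the fingers and filed_b below 0.5 N and x of rough_a in the frame of clamp between 0.047 and 0.057 m and y of rough_a in the frame of clamp between -0.1 and 0.1 m and z of rough_a in the frame of clamp between 0.008 and 0.017 m and angle between the x axis of each of rough_a, rough_b, rough_c and the x axis of clamp, either way round below 0.1 rad and contact force between the fingers and rough_a below 0.5 N and x of rough_b in the frame of clamp between 0.047 and 0.057 m and y of rough_b in the frame of clamp between -0.1 and 0.1 m and z of rough_b in the frame of clamp between 0.008 and 0.017 m and contact force between the fingers and rough_b below 0.5 N and x of rough_c in the frame of clamp between 0.047 and 0.057 m and y of rough_c in the frame of clamp between -0.1 and 0.1 m and z of rough_c in the frame of clamp between 0.008 and 0.017 m and contact force between the fingers and rough_c below 0.5 N and value of joint pad between 0.001 and 0.009 m and value of joint knob above 1.1 rad); the robot touches nothing.
It fails at once if a lock case is gripped or pressed too hard by the fingers (more than 50 N a finger) (contact force between the fingers and rough_a above 100 N or contact force between the fingers and rough_b above 100 N or contact force between the fingers and rough_c above 100 N or contact force between the fingers and filed_a above 100 N or contact force between the fingers and filed_b above 100 N).
It fails at once if the robot drives the pad's springs to their end on the cases (value of joint pad above 0.0108 m and contact force between the arm and carriage above 1 N).
It fails at once if the hammer is disturbed (distance of hammer from where it was at the start of the episode above 0.03 m).
It fails at once if the oil jar is disturbed (distance of oil_jar from where it was at the start of the episode above 0.03 m).
It fails at once if the wire brush is disturbed (distance of wire_brush from where it was at the start of the episode above 0.03 m).
Of rough_c, filed_a, filed_b only 1 to 3 are there at a start; the rules pass over those that are not, and their reading is None.
At some moment in a run one of rough_a, rough_b, rough_c may be knocked a few centimetres aside while the robot is not near it.
It also fails if it takes over 210 s, if anything falls off the work surface, if the arm or the gripper's body presses on something with over 40 N, if the wrist force passes 120 N, or if a joint passes its speed limit or range.

## Working session

There is one attempt and no reset: what is moved stays moved. The work goes in short steps, Python scripts to look and compute and a tool call to move; the robot and the scene stay as the last step left them, time stands still between calls to the robot, and variables do not carry over. Pictures are saved under pics/ and viewed, at most 14 in all, crops included, and the job is handed in when it is done.

Besides the shell and the picture viewer there is one more tool, called after ">>>" in YAML: its name, and indented under it one key for each argument. move_arm: Moves the arm, as the interface text tells. Its arguments: {"type":"object","properties":{"increments":{"type":"array","items":{"type":"object","properties":{"gripper":{"type":"number"},"offset":{"type":"array","items":{"type":"number"}},"turn":{"type":"array","items":{"type":"number"}}}}},"grip_force":{"type":"number"}},"required":["increments"]}

```bash
mkdir -p pics
cat > h.py <<'E'
import numpy as np,cv2
from scipy.spatial.transform import Rotation as R
from bench import env
def snap(n):
    st=env.read_state(); s=env.snapshot(n)
    if 'extrinsics' in s: s['T']=np.linalg.inv(np.array(s['extrinsics']))
    else:
        T=np.eye(4);T[:3,:3]=R.from_rotvec(st['orientation']).as_matrix();T[:3,3]=st['position'];s['T']=T@np.array(s['T_tool_cam'])
    s['K']=np.array([[s['fx'],0,s['cx']],[0,s['fy'],s['cy']],[0,0,1.]]);return s
def save(s,f): cv2.imwrite('pics/'+f,s['color'][:,:,::-1])
def ray(s,u,v):
    p=cv2.undistortPoints(np.array([[[u,v]]],float),s['K'],np.array(s['distortion'],float))[0,0]
    return s['T'][:3,:3]@np.array([p[0],p[1],1.])
def at_z(s,u,v,z):
    d=ray(s,u,v);o=s['T'][:3,3];return o+d*(z-o[2])/d[2]
def at_d(s,u,v):
    return s['T'][:3,3]+ray(s,u,v)*s['depth'][int(v),int(u)]
def cloud(s):
    h,w=s['depth'].shape;uv=np.stack(np.meshgrid(np.arange(w),np.arange(h)),-1).reshape(-1,1,2).astype(float)
    p=cv2.undistortPoints(uv,s['K'],np.array(s['distortion'],float))[:,0]
    d=s['depth'].reshape(-1,1);P=np.c_[p,np.ones(len(p))]*d
    return (P@s['T'][:3,:3].T+s['T'][:3,3]).reshape(h,w,3)
E
python3 - <<'E'
from h import *
print(env.read_state())
for n in('top','side'):
    s=snap(n);save(s,n+'0.png');print(n,s['T'].round(3).tolist())
    for q in('clamp','tray','rough_a','filed_a','knob_grip','tab_grip','pad_face','fence_face','hammer','oil_jar','wire_brush'):
        for r in env.landmark_of(n,q):
            u,v=r['centre'][0]*640,r['centre'][1]*480
            print(q,round(r['confidence'],2),round(u),round(v),at_d(s,u,v).round(3))
E
```

```text
{'t': 0.0, 'qpos': array([-1.25199579e+00,  3.20298395e-01,  1.56570947e+00,  2.84422685e-05,
        1.25741461e+00, -1.99844192e-02]), 'joint_vel': array([-0.00029374, -0.00121839,  0.00201746, -0.00084041,  0.00180337,
       -0.00114818]), 'tau': array([ 5.73894558e-04, -4.15519345e+01, -2.34160084e+01,  9.89952150e-05,
        8.26499221e-03,  5.96921083e-06]), 'position': array([ 0.19105285, -0.5421414 ,  0.40386644]), 'orientation': array([-3.09484299e+00, -5.29301521e-01,  3.85606758e-04]), 'wrist_force': array([ 0.22098186,  0.899226  , -0.06258124]), 'wrist_torque': array([ 0.01396766, -0.00906511,  0.02854618]), 'grip_force': 0.0, 'grip_width': 0.08543888632647521}
top [[0.016, -0.987, 0.157, 0.442], [-1.0, -0.013, 0.016, 0.006], [-0.014, -0.158, -0.987, 1.087], [0.0, 0.0, 0.0, 1.0]]
clamp 0.4 321 261 [0.589 0.022 0.015]
tray 0.58 471 331 [ 0.439 -0.317  0.005]
tray 0.45 321 250 [0.616 0.021 0.013]
rough_a 0.96 199 258 [0.588 0.293 0.04 ]
rough_a 0.77 156 311 [0.472 0.381 0.04 ]
filed_a 0.88 284 255 [0.597 0.103 0.049]
filed_a 0.87 240 239 [0.633 0.203 0.038]
filed_a 0.77 
[... 800 characters left out ...]
 [0.581 0.329 0.029]
rough_a 0.74 301 409 [0.227 1.097 0.764]
filed_a 0.83 331 345 [0.47  0.239 0.016]
filed_a 0.79 250 324 [0.632 0.229 0.023]
filed_a 0.66 289 296 [0.589 0.127 0.027]
filed_a 0.62 193 351 [0.707 0.321 0.015]
knob_grip 0.55 325 269 [0.527 0.08  0.074]
knob_grip 0.16 299 409 [0.47  0.421 0.032]
tab_grip 0.68 341 245 [ 0.523 -0.031  0.067]
tab_grip 0.44 256 363 [0.582 0.327 0.022]
pad_face 0.86 306 269 [ 0.595 -0.003  0.01 ]
pad_face 0.72 322 279 [0.535 0.075 0.046]
fence_face 0.9 292 269 [0.617 0.032 0.027]
hammer 0.75 216 284 [0.755 0.12  0.021]
oil_jar 0.67 306 210 [ 0.68  -0.269  0.012]
oil_jar 0.25 323 281 [0.526 0.096 0.057]
wire_brush 0.94 254 233 [ 0.761 -0.105  0.019]
```

```bash
python3 -c "
import cv2
a=cv2.imread('pics/top0.png');cv2.imwrite('pics/top0b.png',cv2.resize(a[150:370,120:540],(800,420),interpolation=cv2.INTER_CUBIC))
a=cv2.imread('pics/side0.png');cv2.imwrite('pics/side0b.png',cv2.resize(a[180:440,150:450],(692,600),interpolation=cv2.INTER_CUBIC))"
```

```text
(no output)
```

View pics/top0b.png

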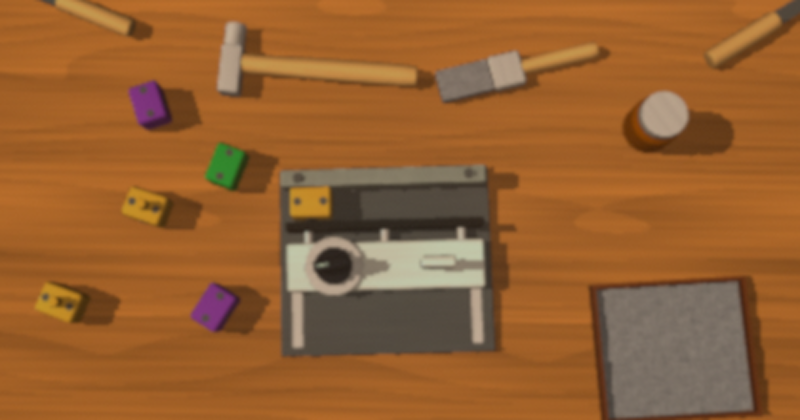

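View pics/side0b.png

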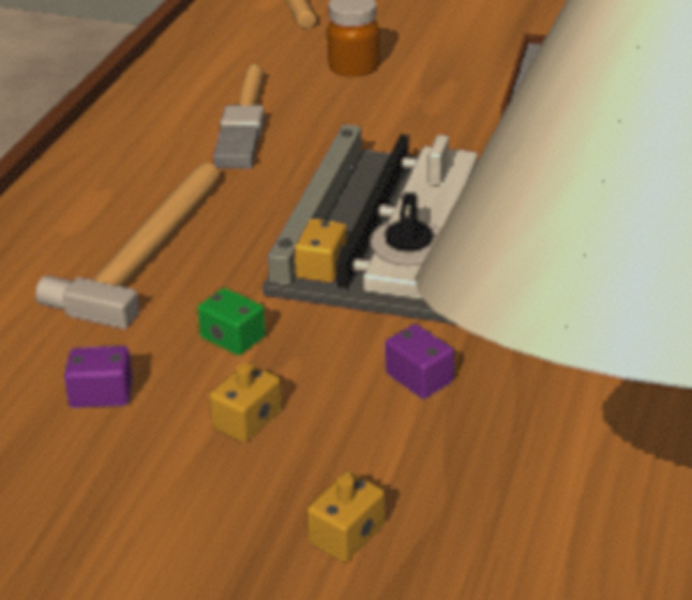

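The top crop shows two brass rough cases with stubs, at (147,205) and (60,302). One flat-topped brass filed case sits in the clamp at (310,202). The green case (226,165) and the purple ones (150,104) and (215,307) are decoys. The knob is at (334,265) and the tab at (438,262). I'll go above the clamp for a closer look with the wrist camera.

```bash
cat >> h.py <<'E'
def Rdown(psi):  # tool z down, tool y (closing line) at world angle psi
    y=np.array([np.cos(psi),np.sin(psi),0]);z=np.array([0,0,-1.]);return np.c_[np.cross(y,z),y,z]
import json,os
def plan(p,psi,base=None):
    """offset/turn in move units from current pose to grasp point p with closing line psi (mod pi, nearest)"""
    st=env.read_state();R0=R.from_rotvec(st['orientation']).as_matrix();p0=st['position']
    best=None
    for k in(0,np.pi):
        tw=R.from_matrix(R0.T@Rdown(psi+k)).as_rotvec()
        if best is None or np.linalg.norm(tw)<np.linalg.norm(best): best=tw
    tcp=np.array(p)+[0,0,.155]
    return (R0.T@(tcp-p0)/.06).round(3).tolist(),(np.degrees(best)/10).round(3).tolist()
def here():
    st=env.read_state();M=R.from_rotvec(st['orientation']).as_matrix();g=st['position']+M[:,2]*.155
    print('t',round(st['t'],2),'grasp',g.round(4),'psi',np.degrees(np.arctan2(M[1,1],M[0,1])).round(2),'zt',M[:,2].round(3),'q',st['qpos'].round(2),'w',st['grip_width'].round(4),'f',st['grip_force'],st['wrist_force'].round(1))
E
python3 - <<'E'
from h import *
here();s=env.snapshot('wrist');print(np.array(s['T_tool_cam']).round(3),s['fx'])
s=snap('top');P=cloud(s)
print('psi pi/2',plan([.53,.03,.22],np.pi/2));print('0',plan([.53,.03,.22],0))
# tray edges & clamp: points by height
m=(P[...,2]>.036)&(P[...,0]>.6)&(P[...,0]<.68)&(abs(P[...,1]-.01)<.14)
q=P[m][:,:2].astype(np.float32);print('fence rect',cv2.minAreaRect(q),len(q))
m=(P[...,2]>.010)&(P[...,2]<.024)&(P[...,0]<.56)&(P[...,0]>.3)&(P[...,1]<-.18)
q=P[m][:,:2].astype(np.float32);print('tray rim',cv2.minAreaRect(q),len(q))
E
```

```text
Traceback (most recent call last):
  File "h.py", line 37, in here
    print('t',round(st['t'],2),'grasp',g.round(4),'psi',np.degrees(np.arctan2(M[1,1],M[0,1])).round(2),'zt',M[:,2].round(3),'q',st['qpos'].round(2),'w',st['grip_width'].round(4),'f',st['grip_force'],st['wrist_force'].round(1))
                                                                                                                                                        ^^^^^^^^^^^^^^^^^^^^^^
AttributeError: 'float' object has no attribute 'round'
```

```bash
sed -i "s/st\['grip_width'\].round(4)/round(st['grip_width'],4)/;s/st\['grip_force'\],/round(st['grip_force'],1),/" h.py
python3 - <<'E'
from h import *
here();s=env.snapshot('wrist');print(np.array(s['T_tool_cam']).round(3),s['fx'])
s=snap('top');P=cloud(s)
print('psi pi/2',plan([.53,.03,.22],np.pi/2));print('0',plan([.53,.03,.22],0))
m=(P[...,2]>.036)&(P[...,0]>.6)&(P[...,0]<.68)&(abs(P[...,1]-.01)<.14)
q=P[m][:,:2].astype(np.float32);print('fence rect',cv2.minAreaRect(q),len(q))
m=(P[...,2]>.010)&(P[...,2]<.024)&(P[...,0]<.56)&(P[...,0]>.3)&(P[...,1]<-.18)
q=P[m][:,:2].astype(np.float32);print('tray rim',cv2.minAreaRect(q),len(q))
E
```

```text
t 1.2 grasp [ 0.1911 -0.5423  0.2497] psi -70.59 zt [ 0. -0. -1.] q [-1.25  0.32  1.56 -0.    1.26 -0.02] w 0.0853 f 0.0 [ 0.2 -0.9 -0.4]
[[ 0.001 -0.949 -0.315  0.08 ]
 [ 1.     0.001 -0.     0.   ]
 [ 0.    -0.315  0.949  0.031]
 [ 0.     0.     0.     1.   ]] 359.5327475418982
psi pi/2 ([8.497, -7.119, 0.495], [0.001, -0.0, 1.941])
0 ([8.497, -7.119, 0.495], [0.001, 0.0, -7.059])
fence rect ((0.6221861243247986, 0.021866753697395325), (0.03775475546717644, 0.23897509276866913), 2.9476168155670166) 1121
tray rim ((0.43262016773223877, -0.4523252844810486), (0.46331021189689636, 0.17472970485687256), 88.47782897949219) 1368
```

>>> move_arm:
  increments:
    - {"gripper": 85, "offset": [8.5, -7.1, 0.5], "turn": [0, 0, 1.94]}
    - {"gripper": 85, "offset": [8.5, -7.1, 0.5], "turn": [0, 0, 1.94]}
    - {"gripper": 85, "offset": [8.5, -7.1, 0.5], "turn": [0, 0, 1.94]}
    - {"gripper": 85, "offset": [8.5, -7.1, 0.5], "turn": [0, 0, 1.94]}
    - {"gripper": 85, "offset": [8.5, -7.1, 0.5], "turn": [0, 0, 1.94]}
    - {"gripper": 85, "offset": [8.5, -7.1, 0.5], "turn": [0, 0, 1.94]}
    - {"gripper": 85, "offset": [8.5, -7.1, 0.5], "turn": [0, 0, 1.94]}
    - {"gripper": 85, "offset": [8.5, -7.1, 0.5], "turn": [0, 0, 1.94]}
    - {"gripper": 85, "offset": [8.5, -7.1, 0.5], "turn": [0, 0, 1.94]}
    - {"gripper": 85, "offset": [8.5, -7.1, 0.5], "turn": [0, 0, 1.94]}
    - {"gripper": 85, "offset": [8.5, -7.1, 0.5], "turn": [0, 0, 1.94]}
    - {"gripper": 85, "offset": [8.5, -7.1, 0.5], "turn": [0, 0, 1.94]}
    - {"gripper": 85, "offset": [8.5, -7.1, 0.5], "turn": [0, 0, 1.94]}
    - {"gripper": 85, "offset": [8.5, -7.1, 0.5], "turn": [0, 0, 1.94]}
    - {"gripper": 85, "offset": [8.5, -7.1, 0.5], "turn": [0, 0, 1.94]}

```text
t: 3.18
position: [0.5301, 0.028, 0.375]
orientation: [3.141, -0.002, 0.001]
wrist_force: [-0.4, 0.4, -0.5]
grip_width: 0.0854
grip_force: 0.0
```

Run:
```python
from h import *
here();s=snap('wrist');P=cloud(s);np.savez('w1.npz',P=P)
save(s,'w1.png')
for q,z in(('clamp',0),('knob_grip',.08),('tab_grip',.053),('pad_face',.028),('fence_face',.012),('filed_a',.012)):
    for r in env.landmark_of('wrist',q)[:2]:
        u,v=r['centre'][0]*640,r['centre'][1]*480
        print(q,round(r['confidence'],2),round(u),round(v),at_d(s,u,v).round(4),at_z(s,u,v,z).round(4))
z=P[...,2]
for nm,lo,hi in(('plate',.008,.016),('carr',.028,.0335),('top42',.0395,.044),('case/..',.045,.050),('tab',.062,.070),('knob',.071,.1)):
    m=((z>lo)&(z<hi)).astype(np.uint8)
    n,l,st,c=cv2.connectedComponentsWithStats(m)
    for i in range(1,n):
        if st[i,4]>120:
            q=P[l==i];r=cv2.minAreaRect(q[:,:2].astype(np.float32));print(nm,st[i].tolist(),'c',np.round(r[0],4),'sz',np.round(r[1],4),'a',round(r[2],2),'z',q[:,2].mean().round(4))
```

```text
t 3.17 grasp [0.5302 0.028  0.22  ] psi -90.08 zt [ 0. -0. -1.] q [ 0.03  0.27  1.71 -0.    1.16  1.6 ] w 0.0854 f 0.0 [-0.4  0.4 -0.5]
clamp 0.64 339 191 [0.5533 0.0149 0.0275] [0.5483 0.0139 0.    ]
knob_grip 0.7 269 238 [0.5244 0.0715 0.0753] [0.526  0.0707 0.08  ]
knob_grip 0.57 340 191 [0.5538 0.0142 0.0284] [0.563  0.0163 0.08  ]
tab_grip 0.66 415 225 [ 0.5332 -0.0448  0.0679] [ 0.529  -0.0486  0.053 ]
pad_face 0.91 339 160 [0.5793 0.0141 0.013 ] [0.5808 0.0147 0.028 ]
fence_face 0.71 333 111 [0.6204 0.021  0.0432] [0.6214 0.0203 0.012 ]
filed_a 0.83 242 140 [0.5988 0.0934 0.049 ] [0.5973 0.1016 0.012 ]
filed_a 0.74 23 13 [0.7071 0.2799 0.0263] [0.7115 0.2912 0.012 ]
plate [7, 0, 34, 45, 316] c [0.6997 0.2902] sz [0.0208 0.0426] a 54.74 z 0.0119
plate [134, 70, 15, 54, 231] c [0.6352 0.1896] sz [0.0042 0.0462] a 73.64 z 0.012
plate [192, 80, 285, 15, 770] c [0.6426 0.0193] sz [0.0031 0.2485] a 2.42 z 0.0117
plate [196, 110, 279, 62, 10271] c [0.5971 0.0178] sz [0.044 0.25 ] a 2.55 z 0.0122
plate [21, 128, 45, 48, 285] c [0.5975 0.286 ] sz [0.0541 0.0269] a 31.99 z 0.0118
plate 
[... 965 characters left out ...]
558 0.027 ] a 7.84 z 0.0311
top42 [186, 83, 299, 39, 7512] c [0.6283 0.0192] sz [0.0215 0.2403] a 2.45 z 0.042
top42 [202, 160, 273, 23, 3287] c [0.5728 0.0164] sz [0.0105 0.2297] a 2.37 z 0.0421
case/.. [201, 118, 62, 49, 2523] c [0.5967 0.1024] sz [0.0361 0.0478] a 3.52 z 0.0479
case/.. [247, 206, 48, 24, 527] c [0.5346 0.0739] sz [0.0411 0.0187] a 88.52 z 0.0461
case/.. [260, 241, 33, 12, 126] c [0.5057 0.0696] sz [0.0064 0.0297] a 13.98 z 0.0459
tab [242, 223, 51, 14, 135] c [0.5294 0.0741] sz [0.0411 0.0094] a 89.01 z 0.0661
tab [389, 222, 50, 16, 713] c [ 0.5283 -0.045 ] sz [0.0125 0.0399] a 3.04 z 0.067
knob [240, 226, 53, 26, 880] c [0.5232 0.0746] sz [0.0143 0.0418] a 11.77 z 0.0752
```

View pics/w1.png

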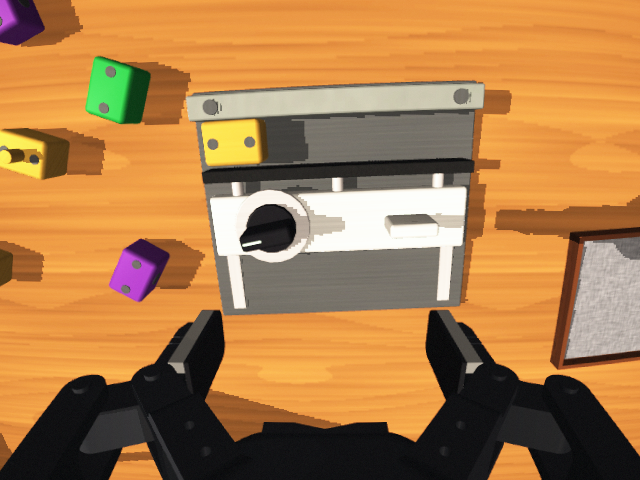

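The wrist view shows the filed case at (234,142), the knob at (270,228) with its bar near across, and the tab at (411,226). The measured sizes agree with those given. The clamp yaw is 2.45° with its origin at (0.548, 0.016), and the knob is at about 1.41 rad. Next I'll grip the knob.

>>> move_arm:
  grip_force: 40
  increments:
    - {"gripper": 60, "offset": [-0.115, -0.78, 1.2], "turn": [0, 0, -10.18]}
    - {"gripper": 60, "offset": [-0.115, -0.78, 1.2], "turn": [0, 0, -10.18]}
    - {"gripper": 60, "offset": [-0.115, -0.78, 1.2], "turn": [0, 0, -10.18]}
    - {"gripper": 60, "offset": [-0.115, -0.78, 1.2], "turn": [0, 0, -10.18]}
    - {"gripper": 60, "offset": [-0.115, -0.78, 1.2], "turn": [0, 0, -10.18]}
    - {"gripper": 60, "offset": [-0.115, -0.78, 1.2], "turn": [0, 0, -10.18]}
    - {"gripper": 60, "offset": [-0.115, -0.78, 1.2], "turn": [0, 0, -10.18]}
    - {"gripper": 60, "offset": [-0.115, -0.78, 1.2], "turn": [0, 0, -10.18]}
    - {"gripper": 60, "offset": [-0.115, -0.78, 1.2], "turn": [0, 0, -10.18]}
    - {"gripper": 60, "offset": [-0.115, -0.78, 1.2], "turn": [0, 0, -10.18]}
    - {"gripper": 60, "offset": [-0.115, -0.78, 1.2], "turn": [0, 0, -10.18]}
    - {"gripper": 60, "offset": [-0.115, -0.78, 1.2], "turn": [0, 0, -10.18]}
    - {"gripper": 60, "offset": [-0.115, -0.78, 1.2], "turn": [0, 0, -10.18]}

```text
t: 5.15
position: [0.5236, 0.0758, 0.3027]
orientation: [1.982, 2.438, -0.0]
wrist_force: [0.9, 0.2, 0.4]
grip_width: 0.0599
grip_force: 0.0
```

```bash
python3 -c "
from h import *
here()
print(plan([.5232,.0746,.071],np.radians(11.77)))"
```

```text
t 5.15 grasp [0.5236 0.0758 0.1477] psi 11.78 zt [ 0. -0. -1.] q [ 0.12  0.34  1.82 -0.    0.99 -0.08] w 0.0599 f 0.0 [0.9 0.2 0.4]
([-0.017, -0.011, 1.278], [0.0, 0.001, 0.001])
```

>>> move_arm:
  grip_force: 40
  increments:
    - {"gripper": 60, "offset": [-0.017, -0.01, 0.6], "turn": [0, 0, 0]}
    - {"gripper": 60, "offset": [-0.017, -0.01, 1.0], "turn": [0, 0, 0]}
    - {"gripper": 60, "offset": [-0.017, -0.01, 1.28], "turn": [0, 0, 0]}
    - {"gripper": 60, "offset": [-0.017, -0.01, 1.28], "turn": [0, 0, 0]}
    - {"gripper": 8, "offset": [-0.017, -0.01, 1.28], "turn": [0, 0, 0]}
    - {"gripper": 8, "offset": [-0.017, -0.01, 1.28], "turn": [0, 0, 0]}
    - {"gripper": 8, "offset": [-0.017, -0.01, 1.28], "turn": [0, 0, 0]}
    - {"gripper": 8, "offset": [-0.017, -0.01, 1.28], "turn": [0, 0, 0]}
    - {"gripper": 8, "offset": [-0.017, -0.01, 1.28], "turn": [0, 0, 0]}
    - {"gripper": 8, "offset": [-0.017, -0.01, 1.28], "turn": [0, 0, 0]}

```text
t: 6.4
position: [0.5236, 0.0747, 0.2268]
orientation: [1.98, 2.437, 0.002]
wrist_force: [-0.4, 0.2, 6.0]
grip_width: 0.0132
grip_force: 41.0
```

>>> move_arm:
  increments:
    - {"gripper": 8, "offset": [0, 0, 0], "turn": [0, 0, -1]}
    - {"gripper": 8, "offset": [0, 0, 0], "turn": [0, 0, -2]}
    - {"gripper": 8, "offset": [0, 0, 0], "turn": [0, 0, -3]}
    - {"gripper": 8, "offset": [0, 0, 0], "turn": [0, 0, -4]}
    - {"gripper": 8, "offset": [0, 0, 0], "turn": [0, 0, -5]}
    - {"gripper": 8, "offset": [0, 0, 0], "turn": [0, 0, -6]}
    - {"gripper": 8, "offset": [0, 0, 0], "turn": [0, 0, -7]}
    - {"gripper": 8, "offset": [0, 0, 0], "turn": [0, 0, -7.6]}
    - {"gripper": 8, "offset": [0, 0, 0], "turn": [0, 0, -7.9]}
    - {"gripper": 8, "offset": [0, 0, 0], "turn": [0, 0, -7.9]}
    - {"gripper": 8, "offset": [0, 0, 0], "turn": [0, 0, -7.9]}
    - {"gripper": 60, "offset": [0, 0, 0], "turn": [0, 0, -7.9]}
    - {"gripper": 60, "offset": [0, 0, 0], "turn": [0, 0, -7.9]}
    - {"gripper": 60, "offset": [0, 0, 0], "turn": [0, 0, -7.9]}
    - {"gripper": 60, "offset": [0, 0, -1.0], "turn": [0, 0, -7.9]}
    - {"gripper": 60, "offset": [0, 0, -1.5], "turn": [0, 0, -7.9]}
    - {"gripper": 60, "offset": [0, 0, -2.0], "turn": [0, 0, -7.9]}
    - {"gripper": 60, "offset": [0, 0, -2.0], "turn": [0, 0, -7.9]}

```text
t: 8.65
position: [0.5237, 0.0746, 0.3479]
orientation: [-0.022, 3.136, 0.001]
wrist_force: [0.7, -0.4, -0.5]
grip_width: 0.0599
grip_force: 0.0
```

```bash
cat >> h.py <<'E'
def rects(P,bands,mn=120):
    z=P[...,2]
    for nm,lo,hi in bands:
        m=((z>lo)&(z<hi)).astype(np.uint8);n,l,st,c=cv2.connectedComponentsWithStats(m)
        for i in range(1,n):
            if st[i,4]>mn:
                q=P[l==i];r=cv2.minAreaRect(q[:,:2].astype(np.float32));print(nm,st[i].tolist(),'c',np.round(r[0],4),'sz',np.round(r[1],4),'a',round(r[2],2),'z',q[:,2].mean().round(4))
E
python3 - <<'E'
from h import *
here();s=snap('wrist');save(s,'w2.png')
rects(cloud(s),[('tab',.062,.070),('knob',.0715,.08)])
s=snap('top');save(s,'top1.png');rects(cloud(s),[('tab',.062,.070),('knob',.0715,.09)],30)
E
```

```text
t 8.65 grasp [0.5245 0.0747 0.1929] psi 90.8 zt [ 0.005  0.    -1.   ] q [ 0.12  0.29  1.76 -0.    1.09 -1.46] w 0.0599 f 0.0 [ 0.7 -0.4 -0.5]
tab [139, 232, 55, 18, 852] c [ 0.5281 -0.0448] sz [0.0125 0.0405] a 2.14 z 0.0667
knob [316, 212, 20, 56, 1060] c [0.5226 0.0747] sz [0.041  0.0135] a 0.42 z 0.0752
tab [341, 283, 18, 7, 85] c [ 0.5293 -0.0416] sz [0.0112 0.0368] a 4.99 z 0.0671
knob [455, 198, 26, 24, 487] c [ 0.6979 -0.2955] sz [0.0508 0.0523] a 2.43 z 0.08
```

```bash
python3 -c "
from h import *
print(plan([.5279,-.0448,.11],np.radians(2.45)),plan([.5279,-.0448,.055],np.radians(2.45)))"
```

```text
([-0.058, -1.99, 1.336], [-0.007, -0.004, 8.836]) ([-0.059, -1.99, 2.252], [-0.007, -0.004, 8.836])
```

>>> move_arm:
  grip_force: 60
  increments:
    - {"gripper": 45, "offset": [-0.06, -1.99, 1.0], "turn": [0, 0, 8.83]}
    - {"gripper": 45, "offset": [-0.06, -1.99, 1.0], "turn": [0, 0, 8.83]}
    - {"gripper": 45, "offset": [-0.06, -1.99, 1.0], "turn": [0, 0, 8.83]}
    - {"gripper": 45, "offset": [-0.06, -1.99, 1.0], "turn": [0, 0, 8.83]}
    - {"gripper": 45, "offset": [-0.06, -1.99, 1.0], "turn": [0, 0, 8.83]}
    - {"gripper": 45, "offset": [-0.06, -1.99, 1.0], "turn": [0, 0, 8.83]}
    - {"gripper": 45, "offset": [-0.06, -1.99, 1.0], "turn": [0, 0, 8.83]}
    - {"gripper": 45, "offset": [-0.06, -1.99, 1.0], "turn": [0, 0, 8.83]}
    - {"gripper": 45, "offset": [-0.06, -1.99, 1.3], "turn": [0, 0, 8.83]}
    - {"gripper": 45, "offset": [-0.06, -1.99, 1.3], "turn": [0, 0, 8.83]}
    - {"gripper": 45, "offset": [-0.06, -1.99, 1.8], "turn": [0, 0, 8.83]}
    - {"gripper": 45, "offset": [-0.06, -1.99, 2.25], "turn": [0, 0, 8.83]}
    - {"gripper": 45, "offset": [-0.06, -1.99, 2.25], "turn": [0, 0, 8.83]}
    - {"gripper": 6, "offset": [-0.06, -1.99, 2.25], "turn": [0, 0, 8.83]}
    - {"gripper": 6, "offset": [-0.06, -1.99, 2.25], "turn": [0, 0, 8.83]}
    - {"gripper": 6, "offset": [-0.06, -1.99, 2.25], "turn": [0, 0, 8.83]}
    - {"gripper": 6, "offset": [-0.06, -1.99, 2.25], "turn": [0, 0, 8.83]}
    - {"gripper": 6, "offset": [-0.06, -1.99, 2.25], "turn": [0, 0, 8.83]}

```text
t: 11.0
position: [0.5288, -0.0448, 0.2122]
orientation: [2.171, 2.268, 0.002]
wrist_force: [-1.6, 0.2, 6.8]
grip_width: 0.0109
grip_force: 61.1
```

```bash
python3 -c "
from h import *
here()"
```

```text
t 11.0 grasp [ 0.5291 -0.0448  0.0572] psi 2.51 zt [ 0.002 -0.    -1.   ] q [-0.11  0.45  1.92 -0.    0.77 -0.15] w 0.0109 f 61.1 [-1.6  0.2  6.8]
```

>>> move_arm:
  increments:
    - {"gripper": 6, "offset": [0, -0.15, 0], "turn": [0, 0, 0]}
    - {"gripper": 6, "offset": [0, -0.3, 0], "turn": [0, 0, 0]}
    - {"gripper": 6, "offset": [0, -0.45, 0], "turn": [0, 0, 0]}
    - {"gripper": 6, "offset": [0, -0.6, 0], "turn": [0, 0, 0]}
    - {"gripper": 6, "offset": [0, -0.75, 0], "turn": [0, 0, 0]}
    - {"gripper": 6, "offset": [0, -0.9, 0], "turn": [0, 0, 0]}
    - {"gripper": 6, "offset": [0, -1.0, 0], "turn": [0, 0, 0]}
    - {"gripper": 6, "offset": [0, -1.0, 0], "turn": [0, 0, 0]}
    - {"gripper": 6, "offset": [0, -1.0, 0], "turn": [0, 0, 0]}
    - {"gripper": 45, "offset": [0, -1.0, 0], "turn": [0, 0, 0]}
    - {"gripper": 45, "offset": [0, -1.0, 0], "turn": [0, 0, 0]}
    - {"gripper": 45, "offset": [0, -1.0, 0], "turn": [0, 0, 0]}
    - {"gripper": 70, "offset": [0, -1.0, -0.9], "turn": [0, 0, 0]}
    - {"gripper": 70, "offset": [0, -1.0, -1.8], "turn": [0, 0, 0]}
    - {"gripper": 70, "offset": [0, -1.0, -2.3], "turn": [0, 0, 0]}
    - {"gripper": 70, "offset": [0, -1.0, -2.3], "turn": [0, 0, 0]}

```text
t: 13.0
position: [0.4689, -0.0474, 0.3511]
orientation: [2.169, 2.266, 0.005]
wrist_force: [-1.2, 0.7, -0.3]
grip_width: 0.0702
grip_force: 0.0
```

Run:
```python
from h import *
here();s=snap('top');save(s,'top2.png');P=cloud(s)
P[...,2]+=0
rects(P,[('42/case',.035,.053)],60)
# tray rim
m=(P[...,2]>.009)&(P[...,2]<.022)&(P[...,0]<.56)&(P[...,0]>.3)&(P[...,1]<-.18)&(P[...,1]>-.45)
mm=m.astype(np.uint8);n,l,st,c=cv2.connectedComponentsWithStats(mm)
for i in range(1,n):
    if st[i,4]>60: print('rim',cv2.minAreaRect(P[l==i][:,:2].astype(np.float32)),st[i])
print('filed hover',plan([.5967,.1024,.12],np.radians(92.45)),plan([.5967,.1024,.038],np.radians(92.45)))
```

```text
t 13.0 grasp [ 0.4698 -0.0476  0.1961] psi 2.51 zt [ 0.006 -0.001 -1.   ] q [-0.13  0.2   1.88 -0.    1.06 -0.17] w 0.0702 f 0.0 [-1.2  0.7 -0.3]
42/case [187, 192, 20, 23, 240] c [0.7158 0.3054] sz [0.0472 0.0351] a 23.35 z 0.0373
42/case [449, 202, 26, 25, 112] c [ 0.6888 -0.2857] sz [0.0578 0.0327] a 42.81 z 0.0461
42/case [227, 224, 21, 23, 239] c [0.6416 0.2094] sz [0.035  0.0473] a 69.19 z 0.0373
42/case [267, 236, 108, 28, 1344] c [0.612  0.0215] sz [0.0575 0.2391] a 2.46 z 0.0439
42/case [183, 247, 24, 21, 246] c [0.5918 0.3021] sz [0.047  0.0354] a 72.93 z 0.0384
42/case [270, 290, 53, 7, 245] c [0.5147 0.0741] sz [0.0101 0.1143] a 2.36 z 0.0422
42/case [138, 297, 25, 22, 258] c [0.479  0.3942] sz [0.0475 0.0342] a 70.3 z 0.0386
42/case [220, 298, 24, 25, 264] c [0.4754 0.2157] sz [0.0354 0.0467] a 57.35 z 0.0373
42/case [279, 300, 33, 31, 594] c [0.4678 0.0759] sz [0.0663 0.0663] a 27.63 z 0.0406
42/case [601, 314, 39, 68, 583] c [ 0.4093 -0.643 ] sz [0.1214 0.0909] a 17.19 z 0.0463
rim ((0.43574774265289307, -0.31825315952301025), (0.1600762903690338, 0.18146616220474243), 4.322010517120361) [429 294  91  78 884]
filed hover ([2.4, 2.244, 1.241], [0.005, 0.008, -8.994]) ([2.4, 2.242, 2.607], [0.005, 0.008, -8.994])
```

>>> move_arm:
  grip_force: 25
  increments:
    - {"gripper": 80, "offset": [2.4, 2.24, 1.0], "turn": [0, 0, -9]}
    - {"gripper": 80, "offset": [2.4, 2.24, 1.0], "turn": [0, 0, -9]}
    - {"gripper": 80, "offset": [2.4, 2.24, 1.0], "turn": [0, 0, -9]}
    - {"gripper": 80, "offset": [2.4, 2.24, 1.0], "turn": [0, 0, -9]}
    - {"gripper": 80, "offset": [2.4, 2.24, 1.0], "turn": [0, 0, -9]}
    - {"gripper": 80, "offset": [2.4, 2.24, 1.0], "turn": [0, 0, -9]}
    - {"gripper": 80, "offset": [2.4, 2.24, 1.0], "turn": [0, 0, -9]}
    - {"gripper": 80, "offset": [2.4, 2.24, 1.0], "turn": [0, 0, -9]}
    - {"gripper": 80, "offset": [2.4, 2.24, 1.0], "turn": [0, 0, -9]}
    - {"gripper": 80, "offset": [2.4, 2.24, 1.0], "turn": [0, 0, -9]}
    - {"gripper": 80, "offset": [2.4, 2.24, 1.0], "turn": [0, 0, -9]}

```text
t: 14.42
position: [0.5963, 0.1023, 0.2876]
orientation: [0.067, -3.139, 0.001]
wrist_force: [-0.3, 0.5, 0.2]
grip_width: 0.0801
grip_force: 0.0
```

Run:
```python
from h import *
here();s=snap('wrist');save(s,'w3.png');P=cloud(s)
rects(P,[('42',.0395,.044),('case',.045,.051)],200)
print(plan([.5967,.1024,.036],np.radians(92.45)))
```

```text
t 14.43 grasp [0.5959 0.1023 0.1326] psi 92.45 zt [-0.002 -0.    -1.   ] q [ 0.15  0.46  1.66 -0.    1.03 -1.46] w 0.0801 f 0.0 [-0.3  0.5  0.2]
42 [0, 112, 380, 25, 6721] c [0.5156 0.0139] sz [0.0102 0.2311] a 2.5 z 0.042
42 [33, 282, 346, 30, 8694] c [0.6284 0.019 ] sz [0.0206 0.2401] a 2.44 z 0.0419
case [240, 0, 24, 67, 724] c [0.4692 0.0564] sz [0.0333 0.0107] a 6.37 z 0.0458
case [272, 0, 49, 73, 1309] c [0.4709 0.0831] sz [0.019  0.0397] a 73.13 z 0.0461
case [37, 24, 64, 29, 278] c [ 0.4764 -0.0447] sz [0.0107 0.0394] a 19.08 z 0.0479
case [288, 233, 77, 54, 3861] c [0.5962 0.1026] sz [0.0355 0.0476] a 1.87 z 0.0478
([-0.009, 0.0, 1.616], [-0.002, -0.01, 0.002])
```

>>> move_arm:
  grip_force: 25
  increments:
    - {"gripper": 80, "offset": [0, 0, 0.6], "turn": [0, 0, 0]}
    - {"gripper": 80, "offset": [0, 0, 1.2], "turn": [0, 0, 0]}
    - {"gripper": 80, "offset": [0, 0, 1.61], "turn": [0, 0, 0]}
    - {"gripper": 80, "offset": [0, 0, 1.61], "turn": [0, 0, 0]}
    - {"gripper": 40, "offset": [0, 0, 1.61], "turn": [0, 0, 0]}
    - {"gripper": 40, "offset": [0, 0, 1.61], "turn": [0, 0, 0]}
    - {"gripper": 40, "offset": [0, 0, 1.61], "turn": [0, 0, 0]}
    - {"gripper": 40, "offset": [0, 0, 1.61], "turn": [0, 0, 0]}
    - {"gripper": 40, "offset": [0, 0, 1.61], "turn": [0, 0, 0]}
    - {"gripper": 40, "offset": [0, 0, 1.3], "turn": [0, 0, 0]}
    - {"gripper": 40, "offset": [0, 0, 0.6], "turn": [0, 0, 0]}
    - {"gripper": 40, "offset": [0, 0, -0.2], "turn": [0, 0, 0]}
    - {"gripper": 40, "offset": [0, 0, -0.5], "turn": [0, 0, 0]}

```text
t: 16.1
position: [0.5968, 0.1025, 0.322]
orientation: [-0.069, 3.136, 0.001]
wrist_force: [-0.4, 0.5, -0.8]
grip_width: 0.0473
grip_force: 27.3
```

Run:
```python
from h import *
here()
print(plan([.4357,-.318,.12],np.radians(94.3)),plan([.4357,-.318,.030],np.radians(94.3)))
```

```text
t 16.1 grasp [0.5976 0.1025 0.1671] psi 92.51 zt [ 0.005  0.001 -1.   ] q [ 0.15  0.43  1.62 -0.    1.09 -1.46] w 0.0473 f 27.3 [-0.4  0.5 -0.8]
([2.994, -6.883, 0.767], [0.002, 0.028, -0.179]) ([3.001, -6.884, 2.267], [0.002, 0.028, -0.179])
```

>>> move_arm:
  increments:
    - {"gripper": 40, "offset": [3, -6.88, 0.5], "turn": [0, 0, -0.18]}
    - {"gripper": 40, "offset": [3, -6.88, 0.5], "turn": [0, 0, -0.18]}
    - {"gripper": 40, "offset": [3, -6.88, 0.5], "turn": [0, 0, -0.18]}
    - {"gripper": 40, "offset": [3, -6.88, 0.5], "turn": [0, 0, -0.18]}
    - {"gripper": 40, "offset": [3, -6.88, 0.5], "turn": [0, 0, -0.18]}
    - {"gripper": 40, "offset": [3, -6.88, 0.5], "turn": [0, 0, -0.18]}
    - {"gripper": 40, "offset": [3, -6.88, 0.5], "turn": [0, 0, -0.18]}
    - {"gripper": 40, "offset": [3, -6.88, 0.5], "turn": [0, 0, -0.18]}
    - {"gripper": 40, "offset": [3, -6.88, 0.5], "turn": [0, 0, -0.18]}
    - {"gripper": 40, "offset": [3, -6.88, 0.5], "turn": [0, 0, -0.18]}
    - {"gripper": 40, "offset": [3, -6.88, 0.5], "turn": [0, 0, -0.18]}
    - {"gripper": 40, "offset": [3, -6.88, 0.5], "turn": [0, 0, -0.18]}
    - {"gripper": 40, "offset": [3, -6.88, 0.5], "turn": [0, 0, -0.18]}

```text
t: 17.73
position: [0.4351, -0.3174, 0.289]
orientation: [-0.12, 3.139, -0.0]
wrist_force: [-0.1, 0.5, -2.0]
grip_width: 0.0472
grip_force: 27.2
```

Run:
```python
from h import *
here()
print(plan([.4357,-.318,.030],np.radians(94.3)))
s=snap('wrist');P=cloud(s);rects(P,[('rim',.010,.02),('case?',.06,.2)],200)
```

```text
t 17.73 grasp [ 0.4351 -0.3174  0.134 ] psi 94.36 zt [ 0. -0. -1.] q [-0.65  0.36  1.82  0.    0.96 -2.3 ] w 0.0472 f 27.2 [-0.1  0.5 -2. ]
([-0.009, -0.011, 1.734], [-0.001, 0.001, 0.006])
rim [181, 126, 276, 214, 6142] c [ 0.4348 -0.3219] sz [0.1606 0.1812] a 4.56 z 0.0156
rim [547, 253, 93, 198, 8564] c [ 0.5339 -0.0737] sz [0.2246 0.0897] a 23.26 z 0.0124
case? [50, 273, 547, 207, 52194] c [ 0.4336 -0.318 ] sz [0.0369 0.1278] a 5.23 z 0.1698
```

Now over the tray, I'll lower the case, release it and lift away. The next look is at the nearer rough case.

>>> move_arm:
  increments:
    - {"gripper": 40, "offset": [0, 0, 0.7], "turn": [0, 0, 0]}
    - {"gripper": 40, "offset": [0, 0, 1.3], "turn": [0, 0, 0]}
    - {"gripper": 40, "offset": [0, 0, 1.6], "turn": [0, 0, 0]}
    - {"gripper": 40, "offset": [0, 0, 1.72], "turn": [0, 0, 0]}
    - {"gripper": 40, "offset": [0, 0, 1.72], "turn": [0, 0, 0]}
    - {"gripper": 40, "offset": [0, 0, 1.72], "turn": [0, 0, 0]}
    - {"gripper": 75, "offset": [0, 0, 1.72], "turn": [0, 0, 0]}
    - {"gripper": 75, "offset": [0, 0, 1.72], "turn": [0, 0, 0]}
    - {"gripper": 75, "offset": [0, 0, 1.72], "turn": [0, 0, 0]}
    - {"gripper": 75, "offset": [0, 0, 1.0], "turn": [0, 0, 0]}
    - {"gripper": 75, "offset": [0, 0, 0], "turn": [0, 0, 0]}
    - {"gripper": 75, "offset": [0, 0, -0.8], "turn": [0, 0, 0]}
    - {"gripper": 75, "offset": [0, 0, -0.8], "turn": [0, 0, 0]}

```text
t: 19.4
position: [0.4356, -0.3185, 0.3411]
orientation: [-0.118, 3.132, -0.01]
wrist_force: [-0.1, 0.6, -0.8]
grip_width: 0.0755
grip_force: 0.0
```

Run:
```python
from h import *
here()
s=snap('wrist');P=cloud(s);rects(P,[('filed',.037,.046)],200)
s=snap('top');P=cloud(s);rects(P[:,:340],[('cases',.033,.045)],60)
for yaw in (72.93-90,):
    pass
print('hover over (0.53,.34)',plan([.53,.33,.20],np.radians(20)))
```

```text
t 19.4 grasp [ 0.4368 -0.3194  0.1861] psi 94.31 zt [ 0.008 -0.006 -1.   ] q [-0.65  0.31  1.75 -0.    1.07 -2.3 ] w 0.0755 f 0.0 [-0.1  0.6 -0.8]
filed [297, 205, 62, 44, 2595] c [ 0.4335 -0.3188] sz [0.035  0.0479] a 4.77 z 0.0408
filed [607, 284, 33, 17, 216] c [ 0.4662 -0.0554] sz [0.0109 0.0304] a 25.2 z 0.0415
filed [557, 331, 83, 13, 946] c [ 0.518  -0.0611] sz [0.0116 0.0812] a 1.86 z 0.0413
filed [601, 418, 39, 19, 543] c [0.6285 0.0074] sz [0.0219 0.0523] a 2.39 z 0.0412
cases [187, 192, 20, 23, 298] c [0.7163 0.3055] sz [0.0474 0.0357] a 19.5 z 0.0367
cases [227, 224, 21, 24, 310] c [0.6418 0.2095] sz [0.0367 0.0478] a 68.25 z 0.0367
cases [267, 237, 73, 11, 620] c [0.6284 0.0612] sz [0.0208 0.161 ] a 2.41 z 0.0418
cases [183, 247, 25, 21, 294] c [0.5919 0.302 ] sz [0.0482 0.0353] a 72.31 z 0.0367
cases [270, 290, 70, 7, 297] c [0.5154 0.0555] sz [0.0106 0.1516] a 2.05 z 0.0419
cases [138, 297, 26, 22, 307] c [0.4786 0.3947] sz [0.0476 0.0356] a 70.59 z 0.0369
cases [220, 298, 24, 25, 325] c [0.4755 0.2155] sz [0.0365 0.0473] a 57.97 z 0.0366
cases [278, 300, 35, 31, 506] c [0.467  0.0756] sz [0.0652 0.0744] a 0.18 z 0.0385
hover over (0.53,.34) ([-2.398, 10.645, -0.305], [-0.001, 0.001, 7.431])
```

Run:
```python
from h import *
print(plan([.592,.302,.14],np.radians(-17.7)))
```

```text
([-3.393, 10.102, 0.695], [-0.001, -0.0, -6.799])
```

>>> move_arm:
  increments:
    - {"gripper": 62, "offset": [-3.4, 10.1, 0], "turn": [0, 0, 11.2]}
    - {"gripper": 62, "offset": [-3.4, 10.1, 0], "turn": [0, 0, 11.2]}
    - {"gripper": 62, "offset": [-3.4, 10.1, 0], "turn": [0, 0, 11.2]}
    - {"gripper": 62, "offset": [-3.4, 10.1, 0], "turn": [0, 0, 11.2]}
    - {"gripper": 62, "offset": [-3.4, 10.1, 0], "turn": [0, 0, 11.2]}
    - {"gripper": 62, "offset": [-3.4, 10.1, 0], "turn": [0, 0, 11.2]}
    - {"gripper": 62, "offset": [-3.4, 10.1, 0], "turn": [0, 0, 11.2]}
    - {"gripper": 62, "offset": [-3.4, 10.1, 0], "turn": [0, 0, 11.2]}
    - {"gripper": 62, "offset": [-3.4, 10.1, 0], "turn": [0, 0, 11.2]}
    - {"gripper": 62, "offset": [-3.4, 10.1, 0], "turn": [0, 0, 11.2]}
    - {"gripper": 62, "offset": [-3.4, 10.1, 0.7], "turn": [0, 0, 11.2]}
    - {"gripper": 62, "offset": [-3.4, 10.1, 0.7], "turn": [0, 0, 11.2]}
    - {"gripper": 62, "offset": [-3.4, 10.1, 0.7], "turn": [0, 0, 11.2]}
    - {"gripper": 62, "offset": [-3.4, 10.1, 0.7], "turn": [0, 0, 11.2]}

```text
t: 21.25
position: [0.5926, 0.301, 0.2941]
orientation: [2.536, 1.854, -0.003]
wrist_force: [0.6, -0.3, -0.6]
grip_width: 0.0619
grip_force: 0.0
```

Run:
```python
from h import *
here();s=snap('wrist');save(s,'w4.png');P=cloud(s)
rects(P,[('case',.033,.039),('stub',.047,.055)],100)
```

```text
t 21.25 grasp [0.5924 0.3008 0.1391] psi -17.68 zt [-0.001 -0.001 -1.   ] q [ 0.45  0.54  1.5  -0.    1.11  0.76] w 0.0619 f 0.0 [ 0.6 -0.3 -0.6]
case [85, 133, 60, 75, 3236] c [0.4774 0.3923] sz [0.0479 0.0362] a 69.17 z 0.036
case [463, 150, 82, 81, 3621] c [0.7149 0.3031] sz [0.0476 0.0357] a 19.0 z 0.0358
case [298, 216, 53, 67, 2999] c [0.591  0.2994] sz [0.0476 0.0357] a 71.03 z 0.0359
case [437, 320, 22, 30, 303] c [0.6622 0.2097] sz [0.0119 0.0281] a 12.55 z 0.0355
case [239, 376, 11, 34, 209] c [0.4932 0.2039] sz [0.0322 0.0065] a 60.01 z 0.0354
stub [89, 165, 24, 21, 367] c [0.4775 0.3922] sz [0.0119 0.0118] a 66.85 z 0.0514
stub [315, 249, 19, 20, 298] c [0.5909 0.2994] sz [0.0115 0.0114] a 80.32 z 0.0517
```

View pics/w4.png

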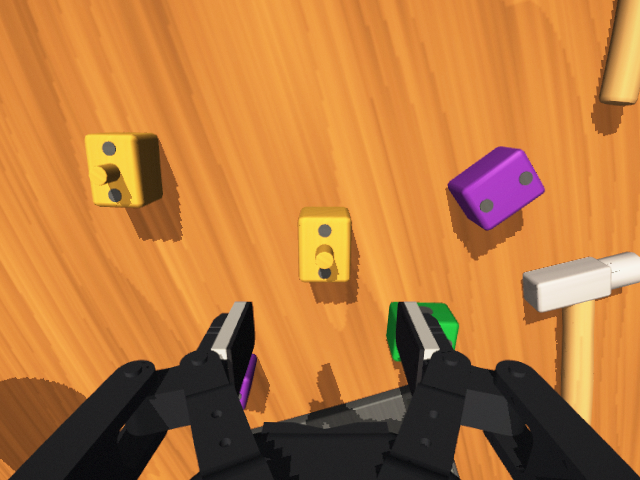

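The two yellow cases with stubs, at (325,245) and (120,170), are the rough ones. The purple and green ones are decoys. I'll grip the one under the tool.

>>> move_arm:
  grip_force: 25
  increments:
    - {"gripper": 62, "offset": [-0.03, -0.015, 0.6], "turn": [0, 0, 0.13]}
    - {"gripper": 62, "offset": [-0.03, -0.015, 1.3], "turn": [0, 0, 0.13]}
    - {"gripper": 62, "offset": [-0.03, -0.015, 1.9], "turn": [0, 0, 0.13]}
    - {"gripper": 62, "offset": [-0.03, -0.015, 1.92], "turn": [0, 0, 0.13]}
    - {"gripper": 30, "offset": [-0.03, -0.015, 1.92], "turn": [0, 0, 0.13]}
    - {"gripper": 30, "offset": [-0.03, -0.015, 1.92], "turn": [0, 0, 0.13]}
    - {"gripper": 30, "offset": [-0.03, -0.015, 1.92], "turn": [0, 0, 0.13]}
    - {"gripper": 30, "offset": [-0.03, -0.015, 1.92], "turn": [0, 0, 0.13]}
    - {"gripper": 30, "offset": [-0.03, -0.015, 1.92], "turn": [0, 0, 0.13]}
    - {"gripper": 30, "offset": [-0.03, -0.015, 1.5], "turn": [0, 0, 0.13]}
    - {"gripper": 30, "offset": [-0.03, -0.015, 0.8], "turn": [0, 0, 0.13]}
    - {"gripper": 30, "offset": [-0.03, -0.015, 0], "turn": [0, 0, 0.13]}
    - {"gripper": 30, "offset": [-0.03, -0.015, 0], "turn": [0, 0, 0.13]}
    - {"gripper": 30, "offset": [-0.03, -0.015, 0], "turn": [0, 0, 0.13]}

```text
t: 23.05
position: [0.5907, 0.3001, 0.2942]
orientation: [-2.557, -1.825, 0.002]
wrist_force: [-0.1, 0.4, -2.2]
grip_width: 0.0356
grip_force: 25.7
```

```bash
cat >> h.py <<'E'
A=np.radians(2.45);O=np.array([.5484,.0158])
def cl(x,y,z): return np.r_[O+[x*np.cos(A)-y*np.sin(A),x*np.sin(A)+y*np.cos(A)],z]
def incl(p): d=np.array(p[:2])-O;return np.array([d@[np.cos(A),np.sin(A)],d@[-np.sin(A),np.cos(A)]])
E
python3 - <<'E'
from h import *
here()
print(plan(cl(.035,-.04,.14),A),plan(cl(.035,-.04,.037),A))
E
```

```text
t 23.05 grasp [0.5905 0.3    0.1392] psi -18.98 zt [-0.001 -0.001 -1.   ] q [ 0.45  0.53  1.5  -0.    1.11  0.78] w 0.0356 f 25.7 [-0.1  0.4 -2.2]
([-5.117, 1.661, -0.009], [-0.008, 0.005, -2.143]) ([-5.115, 1.663, 1.708], [-0.008, 0.005, -2.143])
```

>>> move_arm:
  increments:
    - {"gripper": 30, "offset": [-5.12, 1.66, 0], "turn": [0, 0, -2.14]}
    - {"gripper": 30, "offset": [-5.12, 1.66, 0], "turn": [0, 0, -2.14]}
    - {"gripper": 30, "offset": [-5.12, 1.66, 0], "turn": [0, 0, -2.14]}
    - {"gripper": 30, "offset": [-5.12, 1.66, 0], "turn": [0, 0, -2.14]}
    - {"gripper": 30, "offset": [-5.12, 1.66, 0], "turn": [0, 0, -2.14]}
    - {"gripper": 30, "offset": [-5.12, 1.66, 0], "turn": [0, 0, -2.14]}
    - {"gripper": 30, "offset": [-5.12, 1.66, 0], "turn": [0, 0, -2.14]}
    - {"gripper": 30, "offset": [-5.12, 1.66, 0], "turn": [0, 0, -2.14]}
    - {"gripper": 30, "offset": [-5.12, 1.66, 0.8], "turn": [0, 0, -2.14]}
    - {"gripper": 30, "offset": [-5.12, 1.66, 1.4], "turn": [0, 0, -2.14]}
    - {"gripper": 30, "offset": [-5.12, 1.66, 1.66], "turn": [0, 0, -2.14]}
    - {"gripper": 30, "offset": [-5.12, 1.66, 1.71], "turn": [0, 0, -2.14]}
    - {"gripper": 30, "offset": [-5.12, 1.66, 1.71], "turn": [0, 0, -2.14]}
    - {"gripper": 50, "offset": [-5.12, 1.66, 1.71], "turn": [0, 0, -2.14]}
    - {"gripper": 50, "offset": [-5.12, 1.66, 1.71], "turn": [0, 0, -2.14]}
    - {"gripper": 50, "offset": [-5.12, 1.66, 1.71], "turn": [0, 0, -2.14]}
    - {"gripper": 50, "offset": [-5.12, 1.66, 1.0], "turn": [0, 0, -2.14]}
    - {"gripper": 50, "offset": [-5.12, 1.66, 0.2], "turn": [0, 0, -2.14]}
    - {"gripper": 50, "offset": [-5.12, 1.66, -0.4], "turn": [0, 0, -2.14]}
    - {"gripper": 50, "offset": [-5.12, 1.66, -0.4], "turn": [0, 0, -2.14]}

```text
t: 25.55
position: [0.5866, -0.0223, 0.3231]
orientation: [2.169, 2.263, 0.009]
wrist_force: [-0.8, 0.1, -1.0]
grip_width: 0.05
grip_force: 0.0
```

Run:
```python
from h import *
here();s=snap('wrist');P=cloud(s)
rects(P,[('case',.045,.051),('stub',.059,.0655)],100)
s=snap('top');P=cloud(s);rects(P[:,:340],[('cases',.033,.045)],60)
print(plan([.4774,.3923,.14],np.radians(-20)))
```

```text
t 25.55 grasp [ 0.588  -0.0224  0.1681] psi 2.44 zt [ 0.009 -0.001 -1.   ] q [-0.06  0.4   1.66 -0.    1.07 -0.1 ] w 0.05 f 0.0 [-0.8  0.1 -1. ]
case [116, 60, 62, 70, 1525] c [0.4681 0.0722] sz [0.0429 0.0403] a 82.0 z 0.046
case [296, 209, 50, 63, 2687] c [ 0.5855 -0.0229] sz [0.0355 0.0469] a 2.94 z 0.0479
case [156, 241, 22, 51, 201] c [ 0.476  -0.0463] sz [0.009  0.0399] a 15.01 z 0.0478
stub [156, 82, 13, 25, 120] c [0.4855 0.0714] sz [0.0148 0.0062] a 73.27 z 0.0621
stub [312, 240, 18, 18, 252] c [ 0.5856 -0.0231] sz [0.0116 0.0115] a 22.13 z 0.0637
stub [147, 247, 25, 55, 298] c [ 0.4766 -0.046 ] sz [0.0099 0.0396] a 16.45 z 0.0626
cases [187, 192, 20, 23, 307] c [0.7164 0.3053] sz [0.0467 0.0361] a 19.86 z 0.0368
cases [227, 224, 22, 24, 321] c [0.6416 0.2092] sz [0.0365 0.0475] a 70.44 z 0.0366
cases [267, 238, 34, 11, 285] c [0.6267 0.1045] sz [0.0212 0.0739] a 2.64 z 0.0421
cases [270, 291, 24, 6, 100] c [0.5135 0.1063] sz [0.0103 0.0516] a 3.34 z 0.0419
cases [138, 297, 25, 22, 313] c [0.4783 0.3943] sz [0.0476 0.0356] a 69.8 z 0.0368
cases [220, 298, 24, 25, 335] c [0.4756 0.2157] sz [0.0361 0.0471] a 58.89 z 0.0367
cases [271, 300, 22, 30, 252] c [0.4691 0.1062] sz [0.0449 0.0631] a 86.77 z 0.0372
([6.98, -1.505, 0.4], [0.005, -0.0, 2.243])
```

>>> move_arm:
  increments:
    - {"gripper": 62, "offset": [6.98, -1.5, 0], "turn": [0, 0, 2.32]}
    - {"gripper": 62, "offset": [6.98, -1.5, 0], "turn": [0, 0, 2.32]}
    - {"gripper": 62, "offset": [6.98, -1.5, 0], "turn": [0, 0, 2.32]}
    - {"gripper": 62, "offset": [6.98, -1.5, 0], "turn": [0, 0, 2.32]}
    - {"gripper": 62, "offset": [6.98, -1.5, 0], "turn": [0, 0, 2.32]}
    - {"gripper": 62, "offset": [6.98, -1.5, 0.4], "turn": [0, 0, 2.32]}
    - {"gripper": 62, "offset": [6.98, -1.5, 0.4], "turn": [0, 0, 2.32]}
    - {"gripper": 62, "offset": [6.98, -1.5, 0.4], "turn": [0, 0, 2.32]}
    - {"gripper": 62, "offset": [6.98, -1.5, 0.4], "turn": [0, 0, 2.32]}
    - {"gripper": 62, "offset": [6.98, -1.5, 0.4], "turn": [0, 0, 2.32]}
    - {"gripper": 62, "offset": [6.98, -1.5, 0.4], "turn": [0, 0, 2.32]}

```text
t: 27.02
position: [0.4785, 0.3908, 0.2951]
orientation: [2.587, 1.782, 0.0]
wrist_force: [0.1, 0.1, -0.7]
grip_width: 0.0619
grip_force: 0.0
```

Run:
```python
from h import *
here();s=snap('wrist');P=cloud(s)
rects(P,[('case',.033,.039),('stub',.047,.055)],100)
print(plan([.4774,.3923,.024],np.radians(-20.8)))
```

```text
t 27.02 grasp [0.4786 0.3908 0.1401] psi -20.9 zt [ 0. -0. -1.] q [ 0.67  0.47  1.62 -0.    1.05  1.03] w 0.0619 f 0.0 [ 0.1  0.1 -0.7]
case [295, 211, 54, 67, 2998] c [0.477 0.393] sz [0.0472 0.0355] a 70.1 z 0.0359
case [559, 358, 61, 39, 1820] c [0.6407 0.2079] sz [0.0359 0.0483] a 69.6 z 0.0357
case [371, 415, 33, 19, 281] c [0.471  0.2295] sz [0.014  0.0255] a 50.28 z 0.0352
stub [313, 244, 19, 20, 292] c [0.4771 0.3928] sz [0.0115 0.0115] a 74.71 z 0.0516
([0.014, -0.026, 1.937], [0.002, -0.001, -0.009])
```

>>> move_arm:
  grip_force: 25
  increments:
    - {"gripper": 62, "offset": [0.025, -0.04, 0.6], "turn": [0, 0, -0.1]}
    - {"gripper": 62, "offset": [0.025, -0.04, 1.3], "turn": [0, 0, -0.1]}
    - {"gripper": 62, "offset": [0.025, -0.04, 1.9], "turn": [0, 0, -0.1]}
    - {"gripper": 62, "offset": [0.025, -0.04, 1.93], "turn": [0, 0, -0.1]}
    - {"gripper": 30, "offset": [0.025, -0.04, 1.93], "turn": [0, 0, -0.1]}
    - {"gripper": 30, "offset": [0.025, -0.04, 1.93], "turn": [0, 0, -0.1]}
    - {"gripper": 30, "offset": [0.025, -0.04, 1.93], "turn": [0, 0, -0.1]}
    - {"gripper": 30, "offset": [0.025, -0.04, 1.93], "turn": [0, 0, -0.1]}
    - {"gripper": 30, "offset": [0.025, -0.04, 1.93], "turn": [0, 0, -0.1]}
    - {"gripper": 30, "offset": [0.025, -0.04, 1.5], "turn": [0, 0, -0.1]}
    - {"gripper": 30, "offset": [0.025, -0.04, 0.8], "turn": [0, 0, -0.1]}
    - {"gripper": 30, "offset": [0.025, -0.04, 0], "turn": [0, 0, -0.1]}
    - {"gripper": 30, "offset": [0.025, -0.04, 0], "turn": [0, 0, -0.1]}
    - {"gripper": 30, "offset": [0.025, -0.04, 0], "turn": [0, 0, -0.1]}

```text
t: 28.82
position: [0.4757, 0.3939, 0.2942]
orientation: [2.57, 1.807, -0.003]
wrist_force: [-0.5, 0.2, -2.5]
grip_width: 0.0356
grip_force: 25.6
```

Run:
```python
from h import *
here()
print(plan(cl(.035,.04,.14),A),plan(cl(.035,.04,.037),A))
s=snap('top');P=cloud(s);rects(P[:,:420],[('cases',.045,.053)],40)
```

```text
t 28.82 grasp [0.4755 0.3938 0.1392] psi -19.79 zt [-0.001 -0.001 -1.   ] q [ 0.67  0.47  1.62 -0.    1.05  1.02] w 0.0356 f 25.6 [-0.5  0.2 -2.5]
([-4.682, 3.561, -0.01], [-0.007, 0.008, -2.224]) ([-4.68, 3.563, 1.707], [-0.007, 0.008, -2.224])
cases [329, 253, 22, 16, 302] c [ 0.5868 -0.0204] sz [0.0339 0.0463] a 0.77 z 0.0484
cases [285, 306, 7, 19, 52] c [0.466  0.0901] sz [0.0387 0.0116] a 4.77 z 0.0472
cases [298, 306, 7, 17, 68] c [0.469  0.0618] sz [0.0344 0.0132] a 1.25 z 0.0469
```

>>> move_arm:
  increments:
    - {"gripper": 30, "offset": [-4.68, 3.56, 0], "turn": [0, 0, -2.22]}
    - {"gripper": 30, "offset": [-4.68, 3.56, 0], "turn": [0, 0, -2.22]}
    - {"gripper": 30, "offset": [-4.68, 3.56, 0], "turn": [0, 0, -2.22]}
    - {"gripper": 30, "offset": [-4.68, 3.56, 0], "turn": [0, 0, -2.22]}
    - {"gripper": 30, "offset": [-4.68, 3.56, 0], "turn": [0, 0, -2.22]}
    - {"gripper": 30, "offset": [-4.68, 3.56, 0], "turn": [0, 0, -2.22]}
    - {"gripper": 30, "offset": [-4.68, 3.56, 0], "turn": [0, 0, -2.22]}
    - {"gripper": 30, "offset": [-4.68, 3.56, 0], "turn": [0, 0, -2.22]}
    - {"gripper": 30, "offset": [-4.68, 3.56, 0.8], "turn": [0, 0, -2.22]}
    - {"gripper": 30, "offset": [-4.68, 3.56, 1.4], "turn": [0, 0, -2.22]}
    - {"gripper": 30, "offset": [-4.68, 3.56, 1.66], "turn": [0, 0, -2.22]}
    - {"gripper": 30, "offset": [-4.68, 3.56, 1.71], "turn": [0, 0, -2.22]}
    - {"gripper": 30, "offset": [-4.68, 3.56, 1.71], "turn": [0, 0, -2.22]}
    - {"gripper": 50, "offset": [-4.68, 3.56, 1.71], "turn": [0, 0, -2.22]}
    - {"gripper": 50, "offset": [-4.68, 3.56, 1.71], "turn": [0, 0, -2.22]}
    - {"gripper": 50, "offset": [-4.68, 3.56, 1.71], "turn": [0, 0, -2.22]}
    - {"gripper": 50, "offset": [-4.68, 3.56, 1.0], "turn": [0, 0, -2.22]}
    - {"gripper": 50, "offset": [-4.68, 3.56, 0.2], "turn": [0, 0, -2.22]}
    - {"gripper": 50, "offset": [-4.68, 3.56, -0.6], "turn": [0, 0, -2.22]}
    - {"gripper": 50, "offset": [-4.68, 3.56, -0.6], "turn": [0, 0, -2.22]}

```text
t: 31.38
position: [0.5833, 0.058, 0.3363]
orientation: [2.169, 2.262, 0.014]
wrist_force: [0.8, -0.4, -0.2]
grip_width: 0.0502
grip_force: 0.0
```

Run:
```python
from h import *
here();s=snap('wrist');P=cloud(s);save(s,'w5.png')
rects(P,[('pad',.0395,.044),('case',.045,.051),('tab',.0655,.070)],100)
s=snap('top');save(s,'top5.png')
print(plan([.470,-.0474,.12],A))
```

```text
t 31.38 grasp [0.5851 0.0582 0.1813] psi 2.42 zt [ 0.012  0.001 -1.   ] q [ 0.08  0.38  1.65 -0.    1.1   0.04] w 0.0502 f 0.0 [ 0.8 -0.4 -0.2]
pad [359, 127, 38, 273, 6458] c [0.6289 0.0192] sz [0.0207 0.2387] a 2.49 z 0.042
pad [217, 134, 28, 179, 2389] c [0.5141 0.0585] sz [0.0108 0.1414] a 2.57 z 0.042
pad [164, 181, 34, 42, 109] c [0.4805 0.0818] sz [0.0104 0.037 ] a 34.8 z 0.0419
pad [298, 299, 44, 7, 115] c [ 0.5842 -0.0008] sz [0.0355 0.0042] a 4.37 z 0.0417
pad [178, 325, 20, 37, 103] c [ 0.4765 -0.0446] sz [0.0096 0.0379] a 19.32 z 0.0418
case [139, 182, 56, 57, 1000] c [0.4683 0.0729] sz [0.0396 0.0423] a 15.1 z 0.0462
case [296, 206, 48, 61, 2449] c [0.582  0.0566] sz [0.0356 0.048 ] a 1.61 z 0.0479
case [298, 303, 44, 50, 1798] c [ 0.5855 -0.0228] sz [0.0357 0.0471] a 2.39 z 0.0478
case [176, 327, 20, 36, 124] c [ 0.4763 -0.0433] sz [0.01   0.0361] a 20.85 z 0.048
tab [147, 208, 38, 21, 106] c [0.4778 0.0778] sz [0.0107 0.026 ] a 61.23 z 0.0678
tab [168, 341, 17, 24, 246] c [ 0.4714 -0.0377] sz [0.0107 0.0211] a 3.09 z 0.0673
([-1.674, -1.941, 0.941], [0.011, 0.0, -0.003])
```

View pics/w5.png

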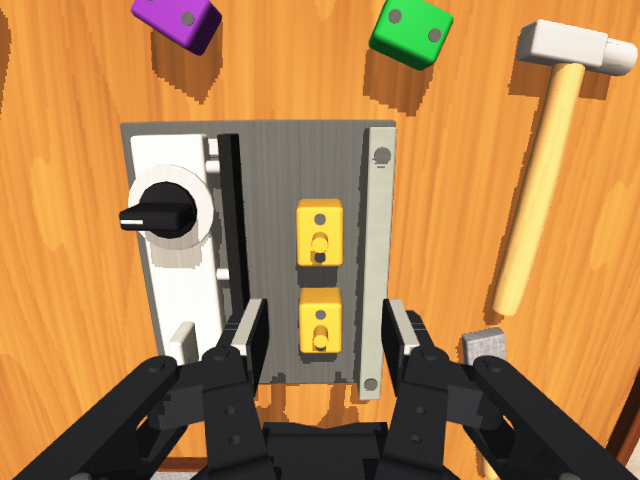

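Both rough cases stand square in the open clamp, at (320,232) and (320,322), clear of the fence and pad. Next is the tab.

>>> move_arm:
  grip_force: 60
  increments:
    - {"gripper": 45, "offset": [-1.67, -1.93, 0.5], "turn": [0, 0, 0]}
    - {"gripper": 45, "offset": [-1.67, -1.93, 0.9], "turn": [0, 0, 0]}
    - {"gripper": 45, "offset": [-1.67, -1.93, 0.9], "turn": [0, 0, 0]}
    - {"gripper": 45, "offset": [-1.67, -1.93, 0.9], "turn": [0, 0, 0]}
    - {"gripper": 45, "offset": [-1.67, -1.93, 0.9], "turn": [0, 0, 0]}
    - {"gripper": 45, "offset": [-1.67, -1.93, 0.9], "turn": [0, 0, 0]}

```text
t: 32.22
position: [0.4717, -0.0467, 0.2771]
orientation: [2.173, 2.268, 0.001]
wrist_force: [-0.3, 0.3, 1.3]
grip_width: 0.045
grip_force: 0.0
```

Run:
```python
from h import *
here();s=snap('wrist');P=cloud(s)
rects(P,[('pad',.0395,.044),('tab',.064,.070)],200)
print(plan([.4711,-.0474,.055],A))
```

```text
t 32.23 grasp [ 0.4719 -0.0467  0.1221] psi 2.46 zt [ 0.001 -0.    -1.   ] q [-0.12  0.29  1.97  0.    0.88 -0.17] w 0.045 f 0.0 [-0.3  0.3  1.3]
pad [390, 0, 38, 309, 5541] c [0.5158 0.0104] sz [0.0107 0.1747] a 2.55 z 0.042
pad [542, 0, 97, 343, 10612] c [0.6292 0.0051] sz [0.022  0.2108] a 2.53 z 0.0418
pad [498, 46, 17, 93, 366] c [0.5647 0.0549] sz [0.005  0.0474] a 5.75 z 0.0419
pad [480, 193, 56, 77, 332] c [ 0.572 -0.018] sz [0.0531 0.0223] a 64.45 z 0.0418
tab [281, 49, 89, 6, 234] c [0.4663 0.0656] sz [0.0399 0.0014] a 1.07 z 0.0671
tab [549, 79, 22, 24, 203] c [0.5817 0.056 ] sz [0.0116 0.0104] a 19.45 z 0.0645
tab [314, 244, 22, 68, 1448] c [ 0.471  -0.0473] sz [0.0119 0.0399] a 3.05 z 0.0671
([-0.012, -0.01, 1.118], [0.006, 0.001, 0.002])
```

>>> move_arm:
  grip_force: 60
  increments:
    - {"gripper": 45, "offset": [-0.01, -0.01, 0.6], "turn": [0, 0, 0]}
    - {"gripper": 45, "offset": [-0.01, -0.01, 1.1], "turn": [0, 0, 0]}
    - {"gripper": 45, "offset": [-0.01, -0.01, 1.11], "turn": [0, 0, 0]}
    - {"gripper": 6, "offset": [-0.01, -0.01, 1.11], "turn": [0, 0, 0]}
    - {"gripper": 6, "offset": [-0.01, -0.01, 1.11], "turn": [0, 0, 0]}
    - {"gripper": 6, "offset": [-0.01, -0.01, 1.11], "turn": [0, 0, 0]}
    - {"gripper": 6, "offset": [-0.01, -0.01, 1.11], "turn": [0, 0, 0]}
    - {"gripper": 6, "offset": [-0.01, -0.01, 1.11], "turn": [0, 0, 0]}
    - {"gripper": 6, "offset": [-0.01, 0.1, 1.11], "turn": [0, 0, 0]}
    - {"gripper": 6, "offset": [-0.01, 0.2, 1.11], "turn": [0, 0, 0]}
    - {"gripper": 6, "offset": [-0.01, 0.3, 1.11], "turn": [0, 0, 0]}
    - {"gripper": 6, "offset": [-0.01, 0.4, 1.11], "turn": [0, 0, 0]}
    - {"gripper": 6, "offset": [-0.01, 0.5, 1.11], "turn": [0, 0, 0]}
    - {"gripper": 6, "offset": [-0.01, 0.6, 1.11], "turn": [0, 0, 0]}
    - {"gripper": 6, "offset": [-0.01, 0.7, 1.11], "turn": [0, 0, 0]}
    - {"gripper": 6, "offset": [-0.01, 0.8, 1.11], "turn": [0, 0, 0]}
    - {"gripper": 6, "offset": [-0.01, 0.88, 1.11], "turn": [0, 0, 0]}
    - {"gripper": 6, "offset": [-0.01, 0.95, 1.11], "turn": [0, 0, 0]}
    - {"gripper": 6, "offset": [-0.01, 0.95, 1.11], "turn": [0, 0, 0]}

```text
t: 34.65
position: [0.5257, -0.0455, 0.2117]
orientation: [-2.171, -2.265, 0.006]
wrist_force: [-9.5, -0.5, 13.2]
grip_width: 0.0111
grip_force: 61.0
```

Run:
```python
from h import *
here();g=env.read_state();M=R.from_rotvec(g['orientation']).as_matrix();print('grasp clamp',incl(g['position']+M[:,2]*.155))
for n in('wrist','top'):
    s=snap(n);P=cloud(s)
    rects(P,[('pad',.0395,.044),('case',.046,.051)],100)
```

```text
t 34.65 grasp [ 0.5249 -0.0456  0.0567] psi 2.43 zt [-0.005 -0.    -1.   ] q [-0.11  0.45  1.92 -0.    0.77 -0.15] w 0.0111 f 61.0 [-9.5 -0.5 13.2]
grasp clamp [-0.02613524 -0.0602982 ]
pad [412, 0, 117, 352, 10074] c [0.5832 0.0089] sz [0.0424 0.1422] a 2.53 z 0.042
pad [517, 0, 123, 416, 18425] c [ 0.6296 -0.0069] sz [0.0222 0.1871] a 2.41 z 0.0419
pad [295, 55, 73, 19, 164] c [0.5223 0.0551] sz [0.0258 0.0046] a 7.82 z 0.0424
pad [311, 271, 28, 11, 115] c [ 0.5233 -0.0264] sz [0.0115 0.003 ] a 2.45 z 0.0418
case [465, 0, 108, 141, 10818] c [0.5879 0.0565] sz [0.0357 0.0469] a 2.57 z 0.0479
case [264, 17, 122, 16, 527] c [0.5193 0.0666] sz [0.0401 0.0039] a 1.07 z 0.0482
case [444, 224, 95, 105, 6897] c [ 0.5915 -0.0226] sz [0.0354 0.0468] a 2.81 z 0.0479
case [310, 277, 30, 12, 147] c [ 0.5233 -0.0269] sz [0.0119 0.0041] a 2.47 z 0.0485
pad [267, 237, 65, 11, 384] c [0.628  0.0701] sz [0.0203 0.1428] a 2.52 z 0.0421
pad [333, 236, 42, 10, 240] c [ 0.6332 -0.0513] sz [0.0201 0.0913] a 1.54 z 0.042
pad [270, 267, 51, 6, 179] c [0.5663 0.0775] sz [0.0107 0.1106] a 2.74 z 0.042
pad [464, 324, 24, 18, 254] c [ 0.4352 -0.3134] sz [0.0343 0.0482] a 4.67 z 0.0415
case [293, 251, 22, 18, 248] c [0.5889 0.0593] sz [0.0375 0.0463] a 3.88 z 0.0485
case [604, 324, 36, 58, 219] c [ 0.3969 -0.6087] sz [0.1229 0.0322] a 26.34 z 0.049
```

>>> move_arm:
  increments:
    - {"gripper": 6, "offset": [0, 0.04, 0], "turn": [0, 0, 0]}
    - {"gripper": 6, "offset": [0, 0.08, 0], "turn": [0, 0, 0]}
    - {"gripper": 6, "offset": [0, 0.12, 0], "turn": [0, 0, 0]}
    - {"gripper": 6, "offset": [0, 0.16, 0], "turn": [0, 0, 0]}
    - {"gripper": 6, "offset": [0, 0.2, 0], "turn": [0, 0, 0]}
    - {"gripper": 6, "offset": [0, 0.2, 0], "turn": [0, 0, 0]}

```text
t: 35.5
position: [0.5373, -0.045, 0.2117]
orientation: [-2.171, -2.265, 0.007]
wrist_force: [-10.5, -0.4, 15.5]
grip_width: 0.0113
grip_force: 61.1
```

```bash
cat > m.py <<'E'
from h import *
here();g=env.read_state();M=R.from_rotvec(g['orientation']).as_matrix();print('grasp clamp',incl(g['position']+M[:,2]*.155))
s=snap('wrist');P=cloud(s);z=P[...,2];save(s,'m.png')
C=(P[...,:2]-O)@np.array([[np.cos(A),-np.sin(A)],[np.sin(A),np.cos(A)]])
for nm,lo,hi,x0,x1,y0,y1 in (('pad',.040,.044,-.05,.042,-.012,.012),('padR',.040,.044,-.05,.042,-.11,-.07),('caseR',.046,.05,.015,.069,-.066,-.012),('caseL',.046,.05,.015,.069,.012,.066),('tab',.0645,.07,-.06,.0,-.09,-.03),('fence',.0405,.044,.06,.1,-.07,.07)):
    m=(z>lo)&(z<hi)&(C[...,0]>x0)&(C[...,0]<x1)&(C[...,1]>y0)&(C[...,1]<y1)
    if m.sum()>20: print(nm,m.sum(),'x 2-98%%: %s'%np.percentile(C[m][:,0],[2,50,98]).round(4),'angle',round(cv2.minAreaRect(C[m].astype(np.float32))[2],1))
E
python3 m.py
```

```text
t 35.5 grasp [ 0.5364 -0.0451  0.0567] psi 2.43 zt [-0.006 -0.    -1.   ] q [-0.1   0.46  1.9  -0.    0.79 -0.15] w 0.0113 f 61.1 [-10.5  -0.4  15.5]
grasp clamp [-0.01460775 -0.06031448]
pad 1610 x 2-98%: [0.0245 0.0291 0.0341] angle 0.2
padR 336 x 2-98%: [0.0243 0.0288 0.034 ] angle 6.1
caseR 6828 x 2-98%: [0.0356 0.0486 0.0681] angle 0.1
caseL 10671 x 2-98%: [0.0356 0.0487 0.068 ] angle 0.0
tab 3190 x 2-98%: [-0.0314 -0.0154 -0.004 ] angle 40.9
fence 13920 x 2-98%: [0.0711 0.0804 0.0894] angle 90.0
```

>>> move_arm:
  increments:
    - {"gripper": 6, "offset": [0, 0.03, 0], "turn": [0, 0, 0]}
    - {"gripper": 6, "offset": [0, 0.06, 0], "turn": [0, 0, 0]}
    - {"gripper": 6, "offset": [0, 0.06, 0], "turn": [0, 0, 0]}
    - {"gripper": 6, "offset": [0, 0.06, 0], "turn": [0, 0, 0]}

```text
t: 36.05
position: [0.5402, -0.0449, 0.2117]
orientation: [-2.17, -2.264, 0.009]
wrist_force: [-12.5, -0.8, 17.2]
grip_width: 0.0112
grip_force: 61.3
```

```bash
python3 m.py
```

```text
t 36.05 grasp [ 0.5389 -0.045   0.0567] psi 2.43 zt [-0.008 -0.    -1.   ] q [-0.1   0.47  1.89 -0.    0.79 -0.15] w 0.0112 f 61.3 [-12.5  -0.8  17.2]
grasp clamp [-0.01208186 -0.06031988]
pad 1608 x 2-98%: [0.0245 0.0292 0.0342] angle 89.9
padR 359 x 2-98%: [0.0244 0.0283 0.034 ] angle 1.4
caseR 6873 x 2-98%: [0.0356 0.0487 0.068 ] angle 0.0
caseL 10804 x 2-98%: [0.0357 0.0489 0.0681] angle 89.9
tab 3127 x 2-98%: [-0.0285 -0.0128 -0.0035] angle 29.8
fence 14110 x 2-98%: [0.0713 0.0804 0.0894] angle 89.9
```

>>> move_arm:
  increments:
    - {"gripper": 6, "offset": [0, 0.02, 0], "turn": [0, 0, 0]}
    - {"gripper": 6, "offset": [0, 0.02, 0], "turn": [0, 0, 0]}
    - {"gripper": 45, "offset": [0, -0.03, 0], "turn": [0, 0, 0]}
    - {"gripper": 45, "offset": [0, -0.06, 0], "turn": [0, 0, 0]}
    - {"gripper": 45, "offset": [0, -0.06, 0], "turn": [0, 0, 0]}
    - {"gripper": 45, "offset": [0, -0.06, 0], "turn": [0, 0, 0]}
    - {"gripper": 45, "offset": [0, -0.06, -0.8], "turn": [0, 0, 0]}
    - {"gripper": 45, "offset": [0, -0.06, -1.6], "turn": [0, 0, 0]}
    - {"gripper": 45, "offset": [0, -0.06, -1.6], "turn": [0, 0, 0]}
    - {"gripper": 45, "offset": [0, -0.06, -1.6], "turn": [0, 0, 0]}
    - {"gripper": 45, "offset": [0, -0.06, -1.6], "turn": [0, 0, 0]}

```text
t: 37.48
position: [0.5392, -0.0448, 0.3048]
orientation: [-2.172, -2.266, 0.003]
wrist_force: [-0.2, -0.7, 0.6]
grip_width: 0.0452
grip_force: 0.0
```

```bash
python3 m.py
python3 - <<'E'
from h import *
s=snap('wrist');P=cloud(s)
rects(P,[('case',.046,.050),('tab',.065,.070),('knob',.0715,.08)],150)
E
```

```text
t 37.48 grasp [ 0.5387 -0.0448  0.1498] psi 2.41 zt [-0.003  0.    -1.   ] q [-0.1   0.35  1.79 -0.    1.   -0.15] w 0.0452 f 0.0 [-0.2 -0.7  0.6]
grasp clamp [-0.01225791 -0.06012751]
pad 610 x 2-98%: [0.0246 0.0292 0.0344] angle 89.4
padR 534 x 2-98%: [0.0244 0.0291 0.0342] angle 89.7
caseR 3037 x 2-98%: [0.0358 0.0501 0.0682] angle 0.0
caseL 3984 x 2-98%: [0.0357 0.0503 0.0682] angle 89.9
tab 1119 x 2-98%: [-0.018  -0.0124 -0.0068] angle 89.6
fence 6258 x 2-98%: [0.0711 0.0801 0.0894] angle 89.7
case [404, 50, 63, 84, 4002] c [0.5988 0.0569] sz [0.0354 0.0468] a 2.37 z 0.0479
case [396, 186, 58, 69, 3064] c [ 0.6022 -0.0223] sz [0.0347 0.0466] a 2.17 z 0.0479
tab [317, 228, 19, 61, 1076] c [ 0.5388 -0.0444] sz [0.0114 0.0396] a 2.24 z 0.0673
knob [285, 29, 83, 32, 2417] c [0.5335 0.0748] sz [0.042  0.0144] a 1.26 z 0.0752
```

Run:
```python
from h import *
print(plan([.5333,.0748,.14],np.radians(91.3)),plan([.5333,.0748,.071],np.radians(91.3)))
```

```text
([1.997, -0.017, 0.167], [-0.011, -0.013, -8.889]) ([1.996, -0.014, 1.317], [-0.011, -0.013, -8.889])
```

>>> move_arm:
  grip_force: 40
  increments:
    - {"gripper": 45, "offset": [2, -0.015, 0], "turn": [0, 0, -8.89]}
    - {"gripper": 45, "offset": [2, -0.015, 0], "turn": [0, 0, -8.89]}
    - {"gripper": 45, "offset": [2, -0.015, 0], "turn": [0, 0, -8.89]}
    - {"gripper": 45, "offset": [2, -0.015, 0], "turn": [0, 0, -8.89]}
    - {"gripper": 45, "offset": [2, -0.015, 0], "turn": [0, 0, -8.89]}
    - {"gripper": 45, "offset": [2, -0.015, 0], "turn": [0, 0, -8.89]}
    - {"gripper": 45, "offset": [2, -0.015, 0], "turn": [0, 0, -8.89]}
    - {"gripper": 45, "offset": [2, -0.015, 0], "turn": [0, 0, -8.89]}
    - {"gripper": 45, "offset": [2, -0.015, 0], "turn": [0, 0, -8.89]}
    - {"gripper": 45, "offset": [2, -0.015, 0], "turn": [0, 0, -8.89]}
    - {"gripper": 45, "offset": [2, -0.015, 0], "turn": [0, 0, -8.89]}
    - {"gripper": 45, "offset": [2, -0.015, 0], "turn": [0, 0, -8.89]}

```text
t: 39.08
position: [0.5337, 0.075, 0.3061]
orientation: [0.035, -3.141, 0.0]
wrist_force: [-0.2, -0.2, 0.7]
grip_width: 0.0451
grip_force: 0.0
```

Run:
```python
from h import *
here();s=snap('wrist');P=cloud(s)
rects(P,[('case',.046,.050),('tab',.065,.070),('knob',.0715,.08)],300)
print(plan([.5333,.0748,.071],np.radians(91.3)))
```

```text
t 39.08 grasp [0.5337 0.0749 0.1511] psi 91.28 zt [-0. -0. -1.] q [ 0.12  0.35  1.79 -0.    1.   -1.47] w 0.0451 f 0.0 [-0.2 -0.2  0.7]
case [160, 313, 64, 42, 1886] c [ 0.6021 -0.022 ] sz [0.0357 0.0464] a 2.84 z 0.0479
case [272, 312, 59, 42, 1869] c [0.5986 0.058 ] sz [0.0352 0.0436] a 1.62 z 0.0479
tab [109, 254, 62, 19, 957] c [ 0.5386 -0.0443] sz [0.0121 0.04  ] a 2.01 z 0.0671
knob [315, 231, 23, 66, 1450] c [0.5332 0.0752] sz [0.0416 0.0135] a 0.9 z 0.0752
([0.006, -0.002, 1.336], [-0.001, -0.001, -0.001])
```

>>> move_arm:
  grip_force: 40
  increments:
    - {"gripper": 45, "offset": [0.006, 0, 0.6], "turn": [0, 0, 0]}
    - {"gripper": 45, "offset": [0.006, 0, 1.1], "turn": [0, 0, 0]}
    - {"gripper": 45, "offset": [0.006, 0, 1.33], "turn": [0, 0, 0]}
    - {"gripper": 45, "offset": [0.006, 0, 1.33], "turn": [0, 0, 0]}
    - {"gripper": 8, "offset": [0.006, 0, 1.33], "turn": [0, 0, 0]}
    - {"gripper": 8, "offset": [0.006, 0, 1.33], "turn": [0, 0, 0]}
    - {"gripper": 8, "offset": [0.006, 0, 1.33], "turn": [0, 0, 0]}
    - {"gripper": 8, "offset": [0.006, 0, 1.33], "turn": [0, 0, 0]}
    - {"gripper": 8, "offset": [0.006, 0, 1.33], "turn": [0, 0, 0]}

```text
t: 40.25
position: [0.5338, 0.0754, 0.2278]
orientation: [-0.035, 3.139, 0.002]
wrist_force: [-0.9, 3.1, 5.9]
grip_width: 0.0135
grip_force: 41.1
```

>>> move_arm:
  increments:
    - {"gripper": 8, "offset": [0, 0, 0], "turn": [0, 0, 1]}
    - {"gripper": 8, "offset": [0, 0, 0], "turn": [0, 0, 2]}
    - {"gripper": 8, "offset": [0, 0, 0], "turn": [0, 0, 3]}
    - {"gripper": 8, "offset": [0, 0, 0], "turn": [0, 0, 4]}
    - {"gripper": 8, "offset": [0, 0, 0], "turn": [0, 0, 5]}
    - {"gripper": 8, "offset": [0, 0, 0], "turn": [0, 0, 6]}
    - {"gripper": 8, "offset": [0, 0, 0], "turn": [0, 0, 7]}
    - {"gripper": 8, "offset": [0, 0, 0], "turn": [0, 0, 7.8]}
    - {"gripper": 8, "offset": [0, 0, 0], "turn": [0, 0, 8.2]}
    - {"gripper": 8, "offset": [0, 0, 0], "turn": [0, 0, 8.2]}
    - {"gripper": 8, "offset": [0, 0, 0], "turn": [0, 0, 8.2]}
    - {"gripper": 40, "offset": [0, 0, 0], "turn": [0, 0, 8.2]}
    - {"gripper": 40, "offset": [0, 0, 0], "turn": [0, 0, 8.2]}
    - {"gripper": 40, "offset": [0, 0, 0], "turn": [0, 0, 8.2]}
    - {"gripper": 40, "offset": [0, 0, -0.8], "turn": [0, 0, 8.2]}
    - {"gripper": 40, "offset": [0, 0, -1.6], "turn": [0, 0, 8.2]}
    - {"gripper": 40, "offset": [0, 0, -2.2], "turn": [0, 0, 8.2]}
    - {"gripper": 40, "offset": [0, 0, -2.2], "turn": [0, 0, 8.2]}
    - {"gripper": 40, "offset": [0, 0, -2.2], "turn": [0, 0, 8.2]}

```text
t: 42.62
position: [0.5329, 0.0748, 0.3575]
orientation: [-2.033, -2.394, 0.002]
wrist_force: [-0.4, -0.3, -1.4]
grip_width: 0.0402
grip_force: 0.0
```

```bash
python3 m.py
python3 - <<'E'
from h import *
s=snap('wrist');P=cloud(s);save(s,'w9.png')
rects(P,[('case',.046,.050),('tab',.065,.070),('knob',.0715,.08)],300)
s=snap('top');P=cloud(s);rects(P[290:,380:],[('filed',.037,.046)],60)
E
```

```text
t 42.62 grasp [0.5326 0.0748 0.2025] psi 9.31 zt [-0.002 -0.    -1.   ] q [ 0.12  0.3   1.72 -0.    1.12 -0.04] w 0.0402 f 0.0 [-0.4 -0.3 -1.4]
grasp clamp [-0.01325199  0.05959212]
pad 283 x 2-98%: [0.0243 0.0292 0.034 ] angle 89.2
padR 355 x 2-98%: [0.0245 0.0293 0.0343] angle 8.4
caseR 213 x 2-98%: [0.0349 0.0379 0.0446] angle 12.6
caseL 1797 x 2-98%: [0.0357 0.05   0.0682] angle 89.5
tab 503 x 2-98%: [-0.018  -0.0124 -0.0067] angle 89.4
fence 2201 x 2-98%: [0.0713 0.0807 0.0893] angle 90.0
case [377, 232, 50, 56, 1836] c [0.5988 0.0575] sz [0.0352 0.0473] a 3.01 z 0.048
tab [304, 345, 16, 40, 493] c [ 0.5384 -0.0439] sz [0.0119 0.0398] a 2.25 z 0.0672
knob [319, 209, 19, 56, 1018] c [0.5335 0.0751] sz [0.0136 0.043 ] a 9.97 z 0.0752
filed [84, 34, 24, 18, 365] c [ 0.4352 -0.3139] sz [0.0355 0.0486] a 5.25 z 0.0413
filed [221, 35, 24, 57, 143] c [ 0.397  -0.6023] sz [0.1202 0.0071] a 15.26 z 0.0415
```

View pics/w9.png

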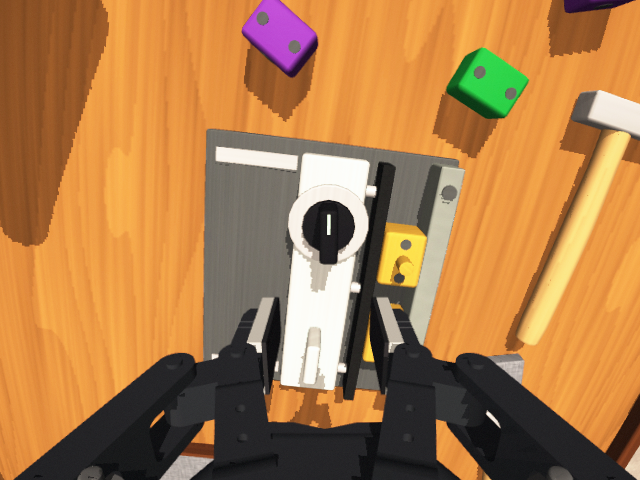

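The knob bar at (328,232) now lies across the carriage, at about 1.44 rad. The pad is pressed in about 5.6 mm, the rough cases are against the fence, and the filed case is still in the tray. Handing in.

```bash
python3 -c "
from bench import env
print(env.job_done())"
```

```text
the job is handed in; nothing more can be done
None
```

I handed the job in: both rough cases are clamped against the fence with the pad pressed in about 5.6 mm by camera, the knob is locked at about 1.44 rad, and the one filed case stands in the tray; the hand-in returned no verdict.

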